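# Load the swab shaker and latch its tray

### The arm

A 6-joint arm with a two-finger parallel gripper is mounted at the origin on the work surface. World frame = base frame: x ahead of the robot, y to its left, z up, the work surface at z = 0. Lengths are in m, angles in degrees, forces in N, time in s.
With the tool pointing down it reaches from about 0.3 to 0.75 m from the base axis. Payload 8.5 kg.
Tool frame: the origin (TCP) lies between the finger pads; the fingertips stand 14 mm ahead of it and the grasp point (between the pads) lies 5 mm behind it; x points along the fingers, z is the direction in which the jaws open and shut, and the axes are right-handed (so a half turn about x gives the same grasp; the last joint's range is limited). The gripper opens to 85 mm and grips with 20 to 120 N. Pads are 22 mm wide; open, the fingers measure 114 mm over their backs; the gripper's body (76 mm by 85 mm) begins 54 mm behind the grasp point. The pads swing forward as they close: fully open they stand 13 mm farther back than shut.
Start: joints at [-79.658, 21.807, 74.336, -0, 83.858, -12.336], TCP at [0.212, -0.507, 0.245] pointing down, gripper open.
Joint ranges: [-178.18, 178.18], [-50.72, 133.34], [12.68, 142.11], [-81.47, 261.47], [9.98, 163.14], [-165.26, 165.26]. Speed limits (degrees/s): [136.94, 136.94, 180, 180, 180, 180].

### API

Orientations are given as a 3x3 rotation matrix whose columns are the frame's x, y, z axes.
In Python, from rig import env gives the robot as it stands.
- The arm moves only by the shell command python3 -m jog 'ROWS' [FORCE]. ROWS is JSON, a list of rows, each a list of 5 numbers: the opening, from -1 (shut) to 1 (fully open), so that 0 is half open, then the shift along the tool's x, y, z in m, then the turn about the tool's x in rad. In form: [[claw, dx, dy, dz, yaw], ...]. A call has 1 to 20 rows; each row is the pose to reach, as a shift and turn from the pose commanded when the call began, along the tool's axes at that moment; what a row does not reach only later rows make up. A row lasts 1/10 s, in which the tool goes at most 50 mm and 8.59 degrees, less where a joint would pass 70% of its speed; a pose out of reach is approached as far as the arm can. A call with a gripper value outside its range is refused whole. The fingers move at their own pace and stop on an object; FORCE is the grip in N (left out, the last holds). Time passes only in rows, so rows that repeat a pose let the fingers close. It gives the time, the measured TCP pose, the force and the opening at its end, in the units of the state.
- env.observe(): the state, without advancing time (a new reading comes with each control period).
- env.get_image(name): name is "side" or "top"; returns the picture (384x512x3 uint8, red, green, blue); there is no depth.
- env.camera_model(name): a dict with "fx", "fy", "cx", "cy" (pixels), "origin" and "orientation" of the camera in the world. Camera axes: x right, y up, looking along -z (the intrinsics and any distortion apply to the point x, -y, -z); pixel columns grow to the right and rows downward; lengths in m; the calibration is good to about 2 mm. A picture is of the moment at which its call begins. camera_model takes no time and is no camera call.
- env.close_job(): hands the job in, once; it reports no verdict.
The state is a dict: "time_s": time; "q": joint angles; "qvel": joint speeds; "joint_efforts": joint torques, N m; "position": TCP position; "tool_rot": TCP orientation; "ft_force": force on the tool from outside, world axes, zero at the start; "wrist_torque": the same for the moment, N m; "grip_width": finger opening in m.
Only numpy, scipy, OpenCV 4.12 (cv2) and the standard library are available. Lean on these libraries where they do the work, as an engineer would, in place of code of your own. Each camera call takes 0.05 s, during which the arm holds its last target.

### The job

Stand every amber vial that is on the bench in a pocket of the shaker's tray (pull the tray right out first) and push one swab fully home into each, down to its cap. Then slide the tray in under the hood, hook the latch's loop over the keeper on the tray front, and press the lever down flat so that the latch draws the tray tight. Do not knock or shift the other things on the bench.

Things in the scene. Friction and masses are not known exactly. Their poses are not given: they have to be found in the camera images.
- shaker: swab shaker fixed to the bench: white hood 170 (x) x 250 mm (y), roof top 134 mm up, inside 122 mm high (a swab not fully home strikes its edge), and a blue-fronted tray sliding under it. Origin on the bench under the middle of the hood's open front edge; x = the tray's closing direction (into the hood), z up. All points on the tray keep these axes
- drawer (a joint): how far the tray is out (m): 0 in, 0.15 fully out (only near 0.15 is there gripper room at all pockets). 1.5 N of friction, stays where left. A springy gasket stops a tray that is merely pushed in: met at 0.008, it springs the tray back to 0.008 to 0.014 (10 to 12 N holds it at 0.002). Only the latch keeps it tight, at about 0.001
- panel (a point): middle of the top edge of the tray's blue front panel, 72 mm up. Panel 14 mm thick (shaker x), 250 mm wide (y), from 14 to 72 mm up: free to pinch over or push anywhere beside the keeper post on its middle. Its outer face is at x = -(15 mm + the drawer value) in the shaker's frame. Moves with the tray
- keeper (a point): the keeper: a steel post 18 mm wide (y) on the middle of the panel, top 158 mm up. The point is on its outer face (towards the shaker's -x; flush with the panel's outer face), 147 mm up, where the loop's bar must bear; a lip over it, 153 to 158 mm up, juts out 5 mm beyond the face. Moves with the tray
- lever (a joint): angle a of the latch lever (rad): 0 flat, pointing to the shaker's +x; about 2 open, leaning over the tray (limit 2.15). Hinge along the shaker's y at x = 43.5, y = 0, z = 152 mm in its frame. 78 mm long, 20 wide, 8 thick. 0.07 N m of friction, stays where left. With the loop hooked it draws the tray in (about 5 N at its end mid-way), passes over centre near 0.25 and then holds itself
- lever_end (a point): middle of the lever's red end pad, 70 mm from its hinge (pad 24 x 24 x 8 mm; the point is 4 mm off the hinge's line towards the lever's upper face; flat, the pad's top is 160 mm above the bench)
- loop (a joint): angle of the latch loop about its pin on the lever (rad). Minus the lever's angle, it is how far the loop is raised above level (level = pointing to the shaker's -x, over the tray; pi/2 = straight up). It swings freely: at first it leans back on its stop (value 3.75), let go it falls. The pin is at x = 43.5 + 20 cos a + 5 sin a, z = 152 + 20 sin a - 5 cos a mm in the shaker's frame (a = lever angle)
- loop_bar (a point): middle of the loop's cross bar (9 mm thick, 40 mm long along the shaker's y), 85 mm from the pin; thin side arms at y = -20 and +20 mm join it to the pin. It must come down outside the keeper's top; let go there, it hangs against the post's outer face below the lip, and the pull of the lever slides it up towards the lip
- loop_tab (a point): a grip point on the loop's red tab, 120 mm from the pin: the tab runs from the bar outwards to 139 mm from the pin, 12 mm wide (shaker's y), 8 mm thick
- pocket (a point): middle of the floor of the tray's middle pocket, 18 mm above the bench. Square pockets 54 mm wide, 24 mm deep, walls at least 8 mm thick; three in a row along the shaker's y, the other two 68 mm to either side of this one. The row is 83 mm behind the panel's mid-thickness. Moves with the tray
- vial0: amber vial with a white collar and a weighted steel foot, 44 mm across, 62 mm tall, 160 g, origin at the centre of its underside, z up, open mouth at the top. Bore 17 mm wide, with an orange follower plug at first 26 mm below the mouth, which slides with 4 N of friction and goes down another 26 mm. May be absent
- vial1: amber vial with a white collar and a weighted steel foot, 44 mm across, 62 mm tall, 160 g, origin at the centre of its underside, z up, open mouth at the top. Bore 17 mm wide, with an orange follower plug at first 26 mm below the mouth, which slides with 4 N of friction and goes down another 26 mm. May be absent
- vial2: amber vial with a white collar and a weighted steel foot, 44 mm across, 62 mm tall, 160 g, origin at the centre of its underside, z up, open mouth at the top. Bore 17 mm wide, with an orange follower plug at first 26 mm below the mouth, which slides with 4 N of friction and goes down another 26 mm. May be absent
- swab0: swab: white rod 8 mm thick, 52 mm long, under a green cap 22 mm across and 30 mm tall; 82 mm in all, 25 g; origin at the rod's lower tip, z up to the cap. At first it hangs in the stand by its cap, tip 8 mm above the bench. Fully home, the cap's underside rests on the vial's mouth (tip 10 mm above the vial's underside)
- swab1: swab: white rod 8 mm thick, 52 mm long, under a green cap 22 mm across and 30 mm tall; 82 mm in all, 25 g; origin at the rod's lower tip, z up to the cap. At first it hangs in the stand by its cap, tip 8 mm above the bench. Fully home, the cap's underside rests on the vial's mouth (tip 10 mm above the vial's underside)
- swab2: swab: white rod 8 mm thick, 52 mm long, under a green cap 22 mm across and 30 mm tall; 82 mm in all, 25 g; origin at the rod's lower tip, z up to the cap. At first it hangs in the stand by its cap, tip 8 mm above the bench. Fully home, the cap's underside rests on the vial's mouth (tip 10 mm above the vial's underside)
- stand: white stand fixed to the bench, 48 x 170 x 60 mm tall, the swabs in a row along its y, 50 mm apart; origin under its centre
- flask_amber: large conical glass flask with amber contents, 90 mm across the foot, 165 mm tall; origin at the centre of its underside. Not part of the job
- flask_green: small conical flask with green contents, 64 mm across, 110 mm tall; origin at the centre of its underside. Not part of the job
- flask_pink: small conical flask with pink contents, 64 mm across, 110 mm tall; origin at the centre of its underside. Not part of the job
- beaker: clear beaker, 72 mm across, 90 mm tall; origin at the centre of its underside. Not part of the job
- dishes: stack of clear culture dishes, 90 mm across, 43 mm tall; origin at the centre of its underside. Not part of the job
- reagent: white reagent bottle with a blue cap, 54 mm across, 120 mm tall; origin at the centre of its underside. Not part of the job
- timer: flat yellow bench timer, 50 x 70 x 22 mm; origin at the centre of its underside. Not part of the job
Mind the look-alikes: they are no part of the job. Leave any pink look-alike of the vial2 alone. Leave any grey look-alike of the swab2 alone.

How it is judged:
By the outcome, as a careful person would: the job done as asked, in the order asked, and still so for the second after the job is handed in, with the robot touching nothing.
Of vial0, vial1, vial2 only 2 to 3 are there at a start; the rules pass over those that are not, and their reading is None.
At some moment in a run one of vial0, vial1, vial2 may be knocked a few centimetres aside while the robot is not near it.
It also fails if it takes over 210 s, if anything falls off the work surface, if the arm or the gripper's body presses on something with over 40 N, if the wrist force passes 120 N, or if a joint passes its speed limit or range.

## Working session

There is one attempt and no reset: what is moved stays moved. The work goes in short steps, Python scripts to look and compute and a shell command to move; the robot and the scene stay as the last step left them, time stands still between calls to the robot, and variables do not carry over. Pictures are saved under pics/ and viewed, and the job is handed in when it is done.

```bash
ls; mkdir -p pics
python3 - <<'E'
from rig import env
import cv2
s=env.observe()
for k,v in s.items(): print(k,v)
for n in("side","top"):
    im=env.get_image(n); cv2.imwrite(f"pics/{n}0.png",cv2.resize(im[:,:,::-1],None,fx=1.5,fy=1.5,interpolation=cv2.INTER_CUBIC)); print(n,env.camera_model(n))
E
```

```text
pics
time_s 0.0
q [-7.96618901e+01  2.18395474e+01  7.43865942e+01 -2.75666382e-04
  8.38574993e+01 -1.23360969e+01]
qvel [ 0.08390342  0.05548862 -0.06587208 -0.06096415 -0.02678316  0.09679978]
joint_efforts [ 2.86084614e-04 -4.48464882e+01 -2.31280714e+01 -1.74703173e-04
  4.79560462e-03  2.19490005e-05]
position [ 0.21196143 -0.50720672  0.24471445]
tool_rot [[-2.66678179e-04  9.22711563e-01  3.85490986e-01]
 [ 1.43525082e-03  3.85490956e-01 -9.22710498e-01]
 [-9.99998934e-01  3.07209499e-04 -1.42712455e-03]]
ft_force [-0.32719137  0.50064318  0.12247235]
wrist_torque [0.01897394 0.00216296 0.0075831 ]
grip_width 0.0855759578647899
side {'fx': 451.46196155374133, 'fy': 451.46196155374133, 'cx': 255.4361481725253, 'cy': 190.73973206868675, 'origin': array([0.03509157, 1.05400661, 0.76734731]), 'orientation': array([[-0.8807544 ,  0.25917589, -0.39635784],
       [-0.47307431, -0.44309763,  0.7614888 ],
       [ 0.02173431,  0.85819132,  0.51286965]])}
top {'fx': 418.33277981059865, 'fy': 418.33277981059865, 'cx': 253.48147734078478, 'cy': 193.75668138210196, 'origin': array([0.36759856, 0.09912029, 1.23031715]), 'orientation': array([[ 1.69361477e-02,  9.90631068e-01, -1.35511081e-01],
       [-9.99851475e-01,  1.72126056e-02,  8.68634230e-04],
       [ 3.19299485e-03,  1.35476243e-01,  9.90775450e-01]])}
```

View pics/side0.png

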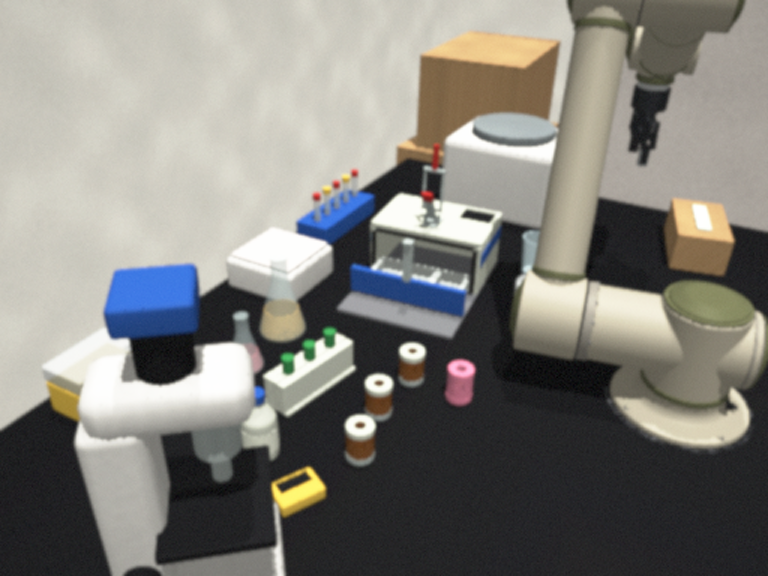

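View pics/top0.png

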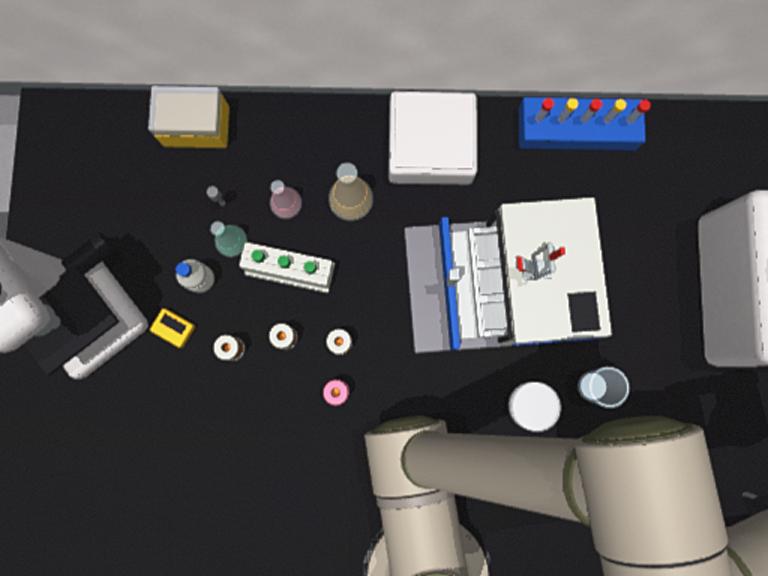

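```bash
cat > h.py <<'E'
from rig import env
import numpy as np, cv2
np.set_printoptions(precision=4,suppress=True)
def proj(n,P):
    m=env.camera_model(n); p=m["orientation"].T@(np.asarray(P,float)-m["origin"])
    return np.array([m["cx"]+m["fx"]*p[0]/-p[2], m["cy"]+m["fy"]*(-p[1])/-p[2]])
def ray(n,u,v):
    m=env.camera_model(n); d=np.array([(u-m["cx"])/m["fx"],-(v-m["cy"])/m["fy"],-1.])
    return m["origin"],m["orientation"]@d
def at_z(n,u,v,z):
    o,d=ray(n,u,v); return o+d*(z-o[2])/d[2]
def crop(n,name,u0,u1,v0,v1,f,im=None):
    im=env.get_image(n) if im is None else im
    c=cv2.resize(im[v0:v1,u0:u1,::-1],None,fx=f,fy=f,interpolation=cv2.INTER_CUBIC)
    # ruler ticks
    for u in range((u0+19)//20*20,u1,20):
        cv2.putText(c,str(u),(int((u-u0)*f),8),0,.3,(0,255,255),1); cv2.line(c,(int((u-u0)*f),10),(int((u-u0)*f),14),(0,255,255),1)
    for v in range((v0+19)//20*20,v1,20):
        cv2.putText(c,str(v),(0,int((v-v0)*f)+4),0,.3,(0,255,255),1)
    cv2.imwrite(f"pics/{name}.png",c); return im
def tri(uvT,uvS):
    o1,d1=ray("top",*uvT);o2,d2=ray("side",*uvS)
    A=np.stack([d1,-d2],1);t=np.linalg.lstsq(A,o2-o1,rcond=None)[0]
    p,q=o1+d1*t[0],o2+d2*t[1]; return (p+q)/2,np.linalg.norm(p-q)
E
python3 - <<'E'
from h import *
im=crop("top","t1",100,280,120,280,4.4)
np.save("im_top0.npy",im)
crop("top","t2",260,420,120,250,5,im)
im=crop("side","s1",160,380,80,320,2.5)
np.save("im_side0.npy",im)
E
```

```text
(no output)
```

View pics/t1.png

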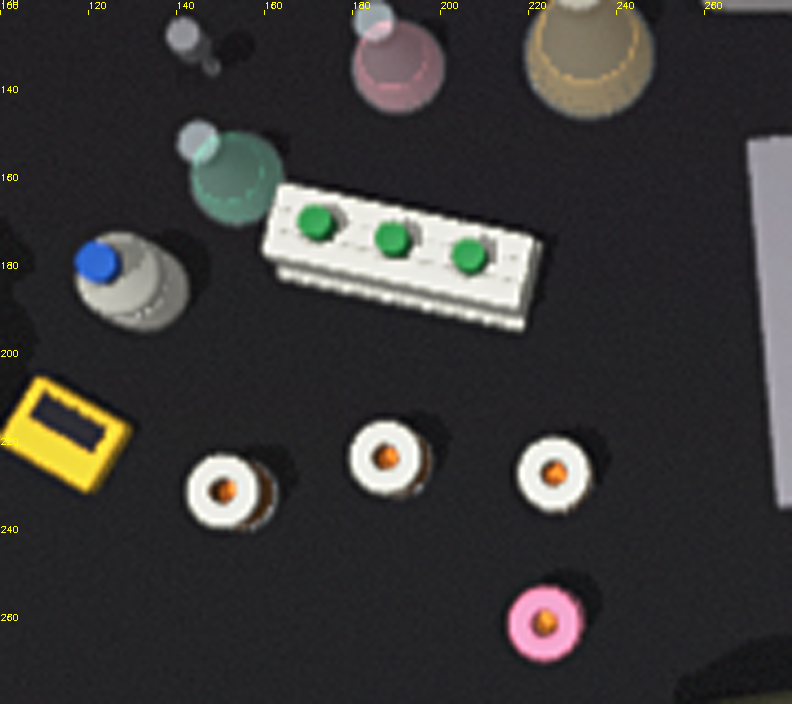

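View pics/t2.png

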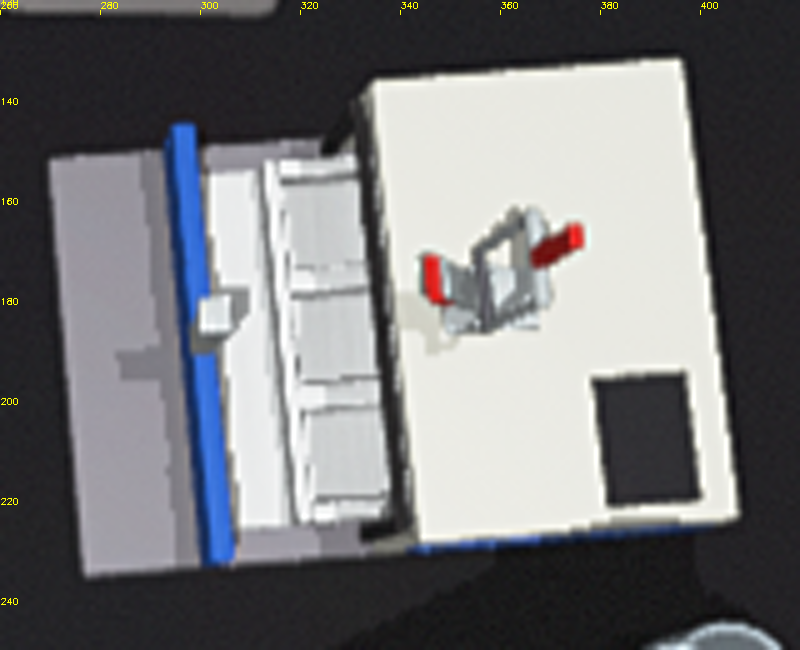

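View pics/s1.png

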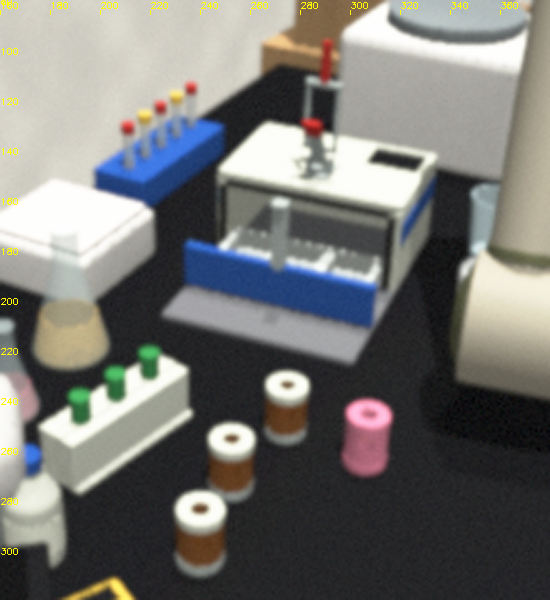

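```bash
cat >> h.py <<'E'
def vials(im=None):
    im=env.get_image("top") if im is None else im
    hsv=cv2.cvtColor(im,cv2.COLOR_RGB2HSV)
    m=((hsv[...,2]>170)&(hsv[...,1]<50)).astype(np.uint8)
    n,l,st,c=cv2.connectedComponentsWithStats(m)
    out=[]
    for i in range(1,n):
        x,y,w,h,a=st[i]
        if 11<=w<=24 and 11<=h<=24 and a>90:
            cc,r=cv2.minEnclosingCircle(np.argwhere(l==i)[:,::-1].astype(np.float32))
            p=at_z("top",*cc,.062); out.append((np.array(cc),a,p))
    return out
def green(im=None):
    im=env.get_image("top") if im is None else im
    h=cv2.cvtColor(im,cv2.COLOR_RGB2HSV)
    m=((h[...,0]>50)&(h[...,0]<75)&(h[...,1]>150)&(h[...,2]>60)).astype(np.uint8)
    n,l,st,c=cv2.connectedComponentsWithStats(m)
    return [(c[i],st[i]) for i in range(1,n) if st[i,4]>20]
E
python3 - <<'E'
from h import *
im=np.load("im_top0.npy")
for v in vials(im): print(v)
for c,s in green(im): print(c,s,at_z("top",*c,.088))
from scipy.optimize import least_squares
t=lambda x,y:(260+x/5,120+y/5)
sd=lambda x,y:(160+x/2.5,80+y/2.5)
# shaker frame pts
def W(p,P): 
    c,s=np.cos(p[2]),np.sin(p[2]); return np.array([p[0]+c*P[0]-s*P[1],p[1]+s*P[0]+c*P[1],P[2]])
# closing dir +x = image right = world -y ; shaker y = z cross x -> world +x = image up
def res(p,full=False):
    d=p[3]
    obs=[("top",t(372,80),(0,.125,.134)),("top",t(682,58),(.17,.125,.134)),("top",t(738,518),(.17,-.125,.134)),("top",t(413,545),(0,-.125,.134)),
    ("top",t(172,125),(-.015-d,.125,.072)),("top",t(207,566),(-.015-d,-.125,.072)),("top",t(234,562),(-.001-d,-.125,.072)),("top",t(199,125),(-.001-d,.125,.072)),
    ("side",sd(219,172),(0,.125,.134)),("side",sd(397,212),(0,-.125,.134)),("side",sd(437,156),(.17,-.125,.134)),("side",sd(268,122),(.17,.125,.134)),
    ("side",sd(186,241),(-.015-d,.125,.072)),("side",sd(373,286),(-.015-d,-.125,.072))]
    r=[]
    for n,uv,P in obs: r.append(proj(n,W(p,P))-np.array(uv))
    r=np.array(r)
    return r if full else r.ravel()
s=least_squares(res,[.4,-.2,-1.57,.1],loss='soft_l1')
print(s.x,np.degrees(s.x[2]));print(res(s.x,True))
p=s.x
for nm,P in dict(panel=(-.008-p[3],0,.072),keeper=(-.015-p[3],0,.147),pocket=(-.091-p[3]+.083*2-0,0,.018),keytop=(-.0125-p[3],0,.158)).items(): print(nm,W(p,P),proj("top",W(p,P)),proj("side",W(p,P)))
E
```

```text
(array([187. , 223.5]), np.int32(163), array([0.4404, 0.2821, 0.062 ]))
(array([225.5, 227.5]), np.int32(167), array([0.4311, 0.1745, 0.062 ]))
(array([150.1549, 231.2611]), np.int32(158), array([0.4171, 0.3838, 0.062 ]))
(array([395.    , 257.3529]), np.int32(230), array([ 0.3568, -0.2961,  0.062 ]))
[171.4595 170.2162] [168 167   8   7  37] [0.5858 0.3269 0.088 ]
[188.8158 174.0526] [186 171   7   7  38] [0.5759 0.2783 0.088 ]
[206.2571 177.8857] [203 175   7   7  35] [0.5659 0.2296 0.088 ]
[ 0.5535 -0.1263 -1.485   0.0849] -85.08153065985732
[[-0.6905  0.1858]
 [-0.088   0.4299]
 [-0.3301  0.7802]
 [ 0.1594 -0.1569]
 [ 0.1038 -0.5601]
 [ 0.5369 -0.6899]
 [ 0.1879 -0.2395]
 [-0.3875 -0.8868]
 [-0.3732 -1.459 ]
 [ 2.5994 -2.1259]
 [ 0.7129 -0.6144]
 [-0.3569  0.0123]
 [-0.4198  1.0746]
 [ 0.7605  0.802 ]]
panel [ 0.5455 -0.0337  0.072 ] [300.6564 187.6722] [271.6776 185.0363]
keeper [ 0.5449 -0.0268  0.147 ] [301.2837 183.5675] [271.8264 164.3073]
pocket [ 0.5526 -0.1164  0.018 ] [326.7443 188.5191] [280.311  187.7918]
keytop [ 0.5451 -0.0293  0.158 ] [302.7355 182.8266] [272.2853 160.6629]
```

```bash
cat >> h.py <<'E'
SH=np.array([0.5535,-0.1263,-1.4850])
def W(x,y,z):
    c,s=np.cos(SH[2]),np.sin(SH[2]); return np.array([SH[0]+c*x-s*y,SH[1]+s*x+c*y,z])
def S(P):
    c,s=np.cos(SH[2]),np.sin(SH[2]); d=P[0]-SH[0],P[1]-SH[1]; return np.array([c*d[0]+s*d[1],-s*d[0]+c*d[1],P[2]])
def plan(P,jaw=None):
    """jaw: world angle deg of jaw axis (mod 180)."""
    s=env.observe(); R=s["tool_rot"]; d=R.T@(np.asarray(P)-s["position"])
    cur=np.degrees(np.arctan2(R[1,2],R[0,2])); y=0
    if jaw is not None:
        y=-((jaw-cur+90)%180-90)
    print("d tool",d,"yaw rad %.4f deg %.1f"%(np.radians(y),y),"alt %.4f"%(np.radians(y-180*np.sign(y))),"q6 %.1f"%s["q"][5],"tcp",s["position"],"shk",S(s["position"]),"t %.1f"%s["time_s"])
SX=np.degrees(SH[2])
E
python3 - <<'E'
from h import *
plan(W(-.093,-.06,.2),SX)
E
```

```text
d tool [ 0.0453  0.4332 -0.3267] yaw rad 0.3100 deg 17.8 alt -2.8316 q6 -12.3 tcp [ 0.212  -0.5073  0.245 ] shk [ 0.3504 -0.3729  0.245 ] t 0.2
```

```bash
python3 -m jog '[[0,0,0.12,-0.08,0.1],[0,0,0.2,-0.14,0.2],[0,0,0.27,-0.2,0.3],[0,0,0.35,-0.26,0.31],[0,0.0,0.4,-0.3,0.31],[0,0,0.433,-0.327,0.31],[0,0,0.433,-0.327,0.31],[0,0,0.433,-0.327,0.31],[0,0,0.433,-0.327,0.31],[0,0,0.433,-0.327,0.31],[0,0,0.433,-0.327,0.31],[0,0,0.433,-0.327,0.31],[0,0,0.433,-0.327,0.31],[0,0,0.433,-0.327,0.31],[0,0.02,0.433,-0.327,0.31],[0,0.045,0.433,-0.327,0.31]]' 40
python3 - <<'E'
from h import *
plan(W(-.093,-.06,.06),SX)
crop("top","t3",240,420,110,260,4.4)
crop("side","s3",160,380,60,240,3)
E
```

```text
time_s: 1.8
position: [0.4855, -0.0403, 0.2006]
tool_rot: [[0.002, 0.997, 0.083], [-0.001, 0.083, -0.997], [-1.0, 0.002, 0.001]]
ft_force: [0.6, -0.3, -0.5]
grip_width: 0.0427
d tool [ 0.1406  0.0001 -0.0017] yaw rad -0.0024 deg -0.1 alt 3.1392 q6 66.5 tcp [ 0.4855 -0.0403  0.2006] shk [-0.0915 -0.0604  0.2006] t 1.8
```

View pics/t3.png

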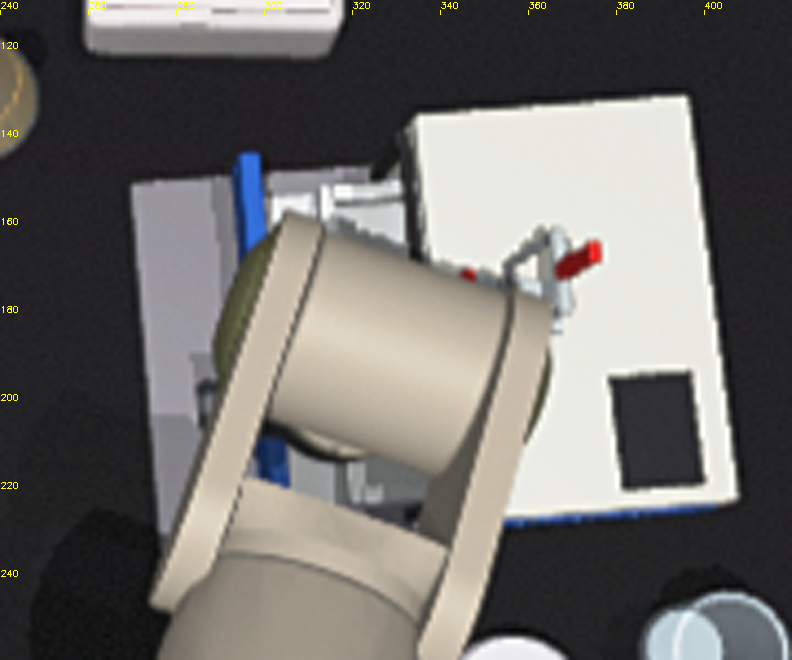

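View pics/s3.png

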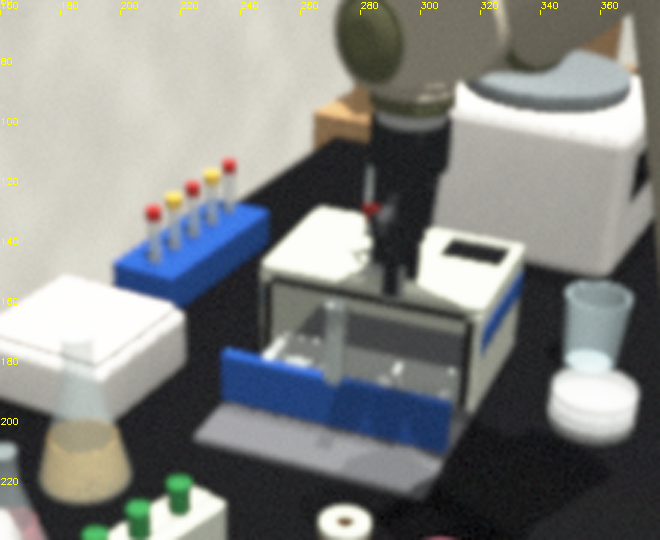

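```bash
python3 -m jog '[[0,0.04,0,-0.001,0],[0,0.08,0,-0.0015,0],[0,0.11,0,-0.0015,0],[0,0.13,0,-0.0015,0],[0,0.138,0,-0.0015,0],[0,0.138,0,-0.0015,0],[-0.5,0.138,0,-0.0015,0],[-1,0.138,0,-0.0015,0],[-1,0.138,0,-0.0015,0],[-1,0.138,0,-0.0015,0],[-1,0.138,0,-0.0015,0],[-1,0.138,0,-0.0015,0]]' 40
python3 - <<'E'
from h import *
plan(W(-.158,-.06,.062),SX)
E
```

```text
time_s: 3.1
position: [0.4861, -0.0377, 0.0637]
tool_rot: [[0.003, 0.996, 0.086], [-0.001, 0.086, -0.996], [-1.0, 0.003, 0.002]]
ft_force: [0.2, -1.7, 6.4]
grip_width: 0.0131
d tool [ 0.0016 -0.0004 -0.0639] yaw rad 0.0006 deg 0.0 alt -3.1409 q6 66.7 tcp [ 0.4861 -0.0377  0.0637] shk [-0.0941 -0.0596  0.0637] t 3.1
```

```bash
python3 -m jog '[[-1,0,0,-0.01,0],[-1,0,0,-0.02,0],[-1,0,0,-0.03,0],[-1,0,0,-0.04,0],[-1,0,0,-0.05,0],[-1,0,0,-0.055,0],[-1,0,0,-0.06,0],[-1,0,0,-0.062,0],[-1,0,0,-0.064,0],[-1,0,0,-0.064,0]]'
python3 - <<'E'
from h import *
plan(W(-.158,-.06,.062),SX)
print(env.observe()["ft_force"])
E
```

```text
time_s: 4.1
position: [0.4804, 0.0232, 0.0637]
tool_rot: [[0.002, 0.996, 0.087], [-0.007, 0.087, -0.996], [-1.0, 0.001, 0.007]]
ft_force: [-5.4, -24.3, 7.1]
grip_width: 0.0134
d tool [ 0.0017 -0.     -0.0028] yaw rad 0.0018 deg 0.1 alt -3.1398 q6 74.1 tcp [0.4804 0.0232 0.0637] shk [-0.1553 -0.06    0.0637] t 4.1
[ -5.3618 -24.2948   7.0887]
```

```bash
python3 -m jog '[[-1,0,0,0.002,0],[-0.5,0,0,0.002,0],[0,0,0,0.002,0],[0,0,0,0.002,0],[0,0,0,0.002,0],[0,-0.05,0,0.002,0],[0,-0.1,0,0.002,0],[0,-0.1,0,-0.05,0],[0,-0.1,0,-0.1,0],[0,-0.1,-0.05,-0.1,0],[0,-0.1,-0.1,-0.1,0],[0,-0.1,-0.13,-0.1,0],[0,-0.1,-0.13,-0.1,0],[0,-0.1,-0.13,-0.1,0]]'
python3 - <<'E'
from h import *
plan(W(-.158,-.06,.062),SX)
im=crop("top","t4",240,420,110,260,4.4);np.save("im_top4.npy",im)
im=crop("side","s4",160,380,60,240,3);np.save("im_side4.npy",im)
for v in vials(): print(v)
E
```

```text
time_s: 5.5
position: [0.342, 0.1151, 0.1627]
tool_rot: [[0.001, 0.996, 0.086], [0.0, 0.086, -0.996], [-1.0, 0.001, 0.0]]
ft_force: [1.4, -0.0, 0.5]
grip_width: 0.0428
d tool [0.1009 0.1299 0.1006] yaw rad 0.0002 deg 0.0 alt -3.1414 q6 84.7 tcp [0.342  0.1151 0.1627] shk [-0.2586 -0.1901  0.1627] t 5.5
(array([187. , 223.5]), np.int32(163), array([0.4404, 0.2821, 0.062 ]))
(array([225.5, 227.5]), np.int32(167), array([0.4311, 0.1745, 0.062 ]))
(array([150.1549, 231.2611]), np.int32(159), array([0.4171, 0.3838, 0.062 ]))
(array([395.    , 257.3529]), np.int32(230), array([ 0.3568, -0.2961,  0.062 ]))
```

View pics/t4.png

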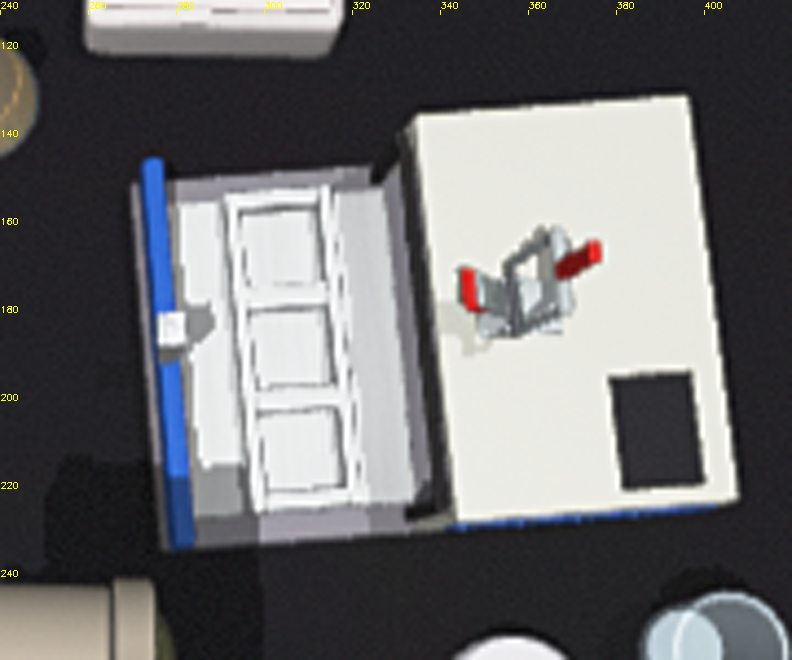

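View pics/s4.png

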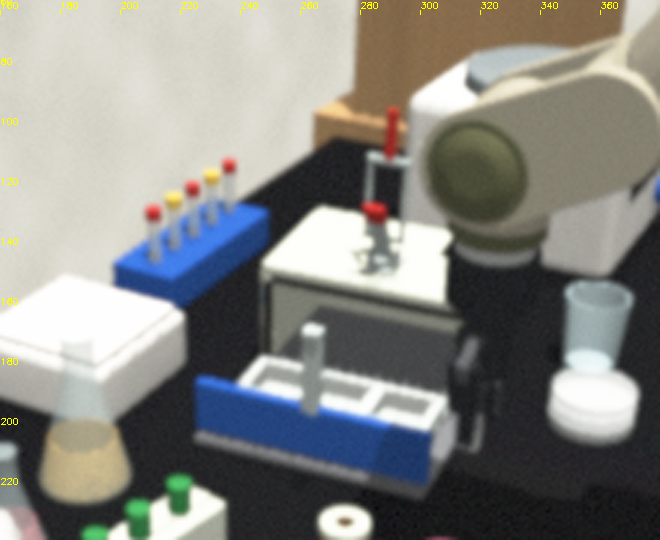

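Run:
```python
from h import *
from scipy.optimize import least_squares
t=lambda x,y:(240+x/4.4,110+y/4.4)
sd=lambda x,y:(160+x/3,60+y/3)
def Wp(p,P): 
    c,s=np.cos(p[2]),np.sin(p[2]); return np.array([p[0]+c*P[0]-s*P[1],p[1]+s*P[0]+c*P[1],P[2]])
def obs(d):
    px=-.008-d+.083
    o=[("top",t(416,116),(0,.125,.134)),("top",t(687,97),(.17,.125,.134)),("top",t(738,497),(.17,-.125,.134)),("top",t(456,525),(0,-.125,.134)),
    ("top",t(142,160),(-.015-d,.125,.072)),("top",t(170,549),(-.015-d,-.125,.072)),("top",t(194,546),(-.001-d,-.125,.072)),("top",t(163,158),(-.001-d,.125,.072)),
    # pocket opening corners z .042 
    ("top",t(240,212),(px-.027,.068+.027,.042)),("top",t(319,206),(px+.027,.068+.027,.042)),
    ("top",t(262,497),(px-.027,-.068-.027,.042)),("top",t(346,490),(px+.027,-.068-.027,.042)),
    ("top",t(160+24,314),(-.001-d,.009,.158)),("top",t(160,314),(-.0145-d-.005,.009,.158)),("top",t(160,347),(-.0145-d-.005,-.009,.158)),
    ]
    return o
def res(p,full=False,d=.15):
    r=np.array([proj(n,Wp(p,P))-np.array(uv) for n,uv,P in obs(d)])
    return r if full else r.ravel()
s=least_squares(res,[.55,-.13,-1.485],loss='soft_l1',f_scale=.5)
print(s.x);print(res(s.x,True))
s2=least_squares(lambda p:res(p[:3],d=p[3]),[.55,-.13,-1.485,.15],loss='soft_l1',f_scale=.5);print(s2.x)
```

```text
[ 0.5527 -0.1279 -1.4816]
[[-0.4039  0.1096]
 [ 0.5882  0.0676]
 [ 0.2841  1.4912]
 [-0.1134 -0.1924]
 [-0.1951  0.0595]
 [ 0.5268 -0.1672]
 [ 0.1296  0.1475]
 [-0.053   0.1708]
 [-0.5104 -0.6537]
 [ 0.0582 -0.5911]
 [ 0.1913 -0.1186]
 [ 0.0195  0.1049]
 [ 0.6839 -0.0732]
 [-0.958   0.4302]
 [-0.4076 -0.2338]]
[ 0.5527 -0.1277 -1.4815  0.1497]
```

```bash
sed -i 's/^SH=.*/SH=np.array([0.5527,-0.1278,-1.4815])/' h.py
python3 - <<'E'
from h import *
plan([.4311,.1745,.045],SX)
for y in(.068,0,-.068): print(W(-.075,y,.063))
E
```

```text
d tool [ 0.1174  0.093  -0.0518] yaw rad -0.0036 deg -0.2 alt 3.1380 q6 84.7 tcp [0.3428 0.1149 0.1624] shk [-0.2605 -0.1874  0.1624] t 5.7
[ 0.6137 -0.047   0.063 ]
[ 0.546  -0.0531  0.063 ]
[ 0.4783 -0.0592  0.063 ]
```

```bash
python3 -m jog '[[0.6,0,0.04,-0.025,0],[0.6,0,0.08,-0.045,0],[0.6,0,0.093,-0.052,0],[0.6,0,0.093,-0.052,0],[0.6,0.04,0.093,-0.052,0],[0.6,0.08,0.093,-0.052,0],[0.6,0.105,0.093,-0.052,0],[0.6,0.117,0.093,-0.052,0],[0.6,0.117,0.093,-0.052,0],[0.2,0.117,0.093,-0.052,0],[-0.4,0.117,0.093,-0.052,0],[-1,0.117,0.093,-0.052,0],[-1,0.117,0.093,-0.052,0],[-1,0.117,0.093,-0.052,0],[-1,0.117,0.093,-0.052,0]]' 40
python3 - <<'E'
from h import *
plan(W(-.075,.068,.2),SX)
E
```

```text
time_s: 7.15
position: [0.4304, 0.1747, 0.0464]
tool_rot: [[0.002, 0.996, 0.086], [0.0, 0.086, -0.996], [-1.0, 0.002, 0.0]]
ft_force: [-1.6, -1.7, 6.4]
grip_width: 0.0427
d tool [-0.1533  0.1639  0.2367] yaw rad -0.0033 deg -0.2 alt 3.1383 q6 92.5 tcp [0.4304 0.1747 0.0464] shk [-0.3122 -0.0949  0.0464] t 7.2
```

```bash
python3 -m jog '[[-1,-0.04,0,0,0],[-1,-0.08,0,0,0],[-1,-0.12,0,0,0],[-1,-0.16,0.02,0.03,0],[-1,-0.19,0.05,0.07,0],[-1,-0.19,0.08,0.12,0],[-1,-0.19,0.11,0.16,0],[-1,-0.19,0.14,0.2,0],[-1,-0.19,0.16,0.23,0],[-1,-0.19,0.164,0.237,0],[-1,-0.19,0.164,0.237,0],[-1,-0.19,0.164,0.237,0],[-1,-0.14,0.164,0.237,0],[-1,-0.1,0.164,0.237,0]]'
python3 - <<'E'
from h import *
plan(W(-.075,.068,.066),SX)
im=crop("top","t5",240,420,110,260,4.4)
im=crop("side","s5",160,380,60,240,3)
E
```

```text
time_s: 8.55
position: [0.6127, -0.0455, 0.1449]
tool_rot: [[0.001, 0.996, 0.088], [-0.0, 0.088, -0.996], [-1.0, 0.001, 0.0]]
ft_force: [0.7, 0.3, -1.2]
grip_width: 0.0422
d tool [0.0789 0.0007 0.0016] yaw rad -0.0016 deg -0.1 alt 3.1400 q6 69.7 tcp [ 0.6127 -0.0455  0.1449] shk [-0.0766  0.0671  0.1449] t 8.6
```

View pics/s5.png

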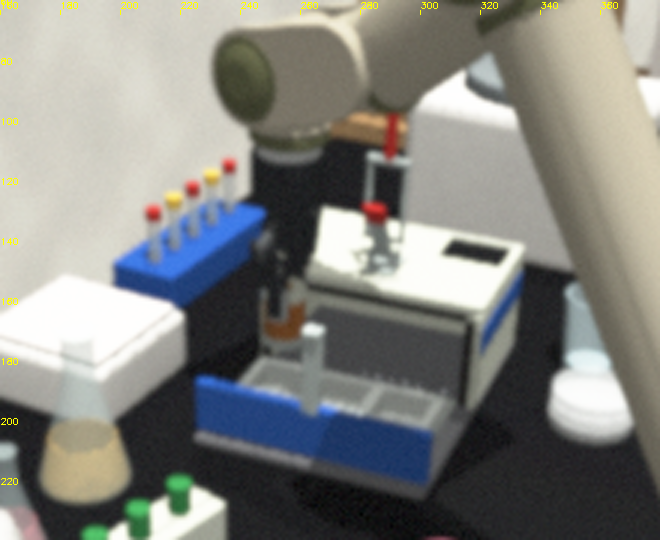

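Run:
```python
from h import *
for z in(.2,.25,.3,.35,.4,.45): print(z,proj("side",[.6127,-.0455,z]),proj("top",[.6127,-.0455,z]))
print(proj("top",W(.065,0,.31)),proj("side",W(.065,0,.31)),proj("top",W(.011,0,.223)),proj("side",W(.011,0,.223)))
```

```text
0.2 [255.1322 140.8431] [311.2063 153.7818]
0.25 [255.4948 125.3335] [314.1192 148.9899]
0.3 [255.8716 109.2147] [317.3344 143.7009]
0.35 [256.2636  92.4503] [320.9013 137.8332]
0.4 [256.6715  75.0005] [324.8811 131.2863]
0.45 [257.0965  56.8226] [329.3498 123.9352]
[383.6767 167.2602] [293.9799  94.848 ] [350.6722 175.8629] [286.4468 127.2946]
```

View pics/t5.png

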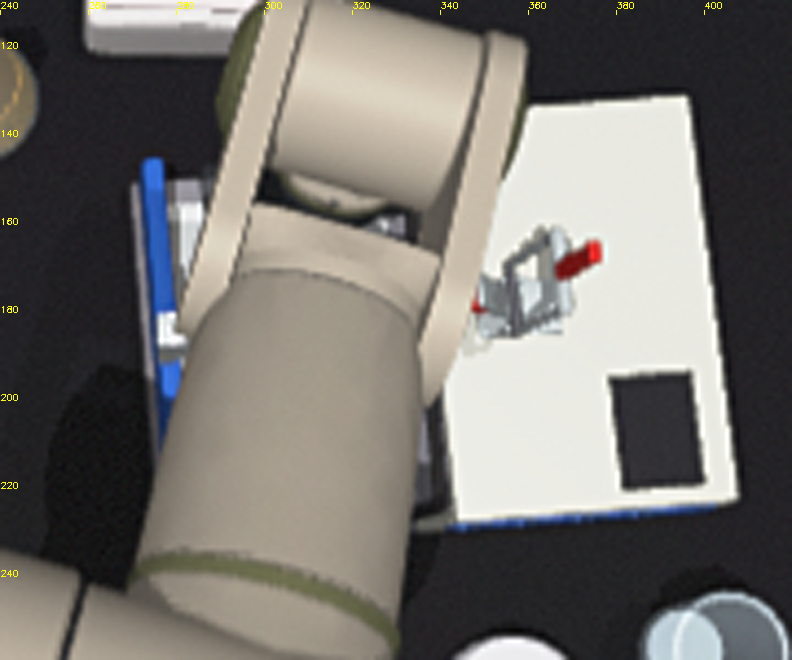

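Run:
```python
from h import *
t=lambda x,y:(240+x/4.4,110+y/4.4)
for q in[(525,60),(515,150),(465,285),(430,390)]:
  for z in(.38,.45,.5): print(q,z,S(at_z("top",*t(*q),z)))
```

```text
(525, 60) 0.38 [0.0012 0.084  0.38  ]
(525, 60) 0.45 [-0.0189  0.0636  0.45  ]
(525, 60) 0.5 [-0.0332  0.049   0.5   ]
(515, 150) 0.38 [-0.0083  0.0405  0.38  ]
(515, 150) 0.45 [-0.0275  0.0236  0.45  ]
(515, 150) 0.5 [-0.0413  0.0116  0.5   ]
(465, 285) 0.38 [-0.0386 -0.0226  0.38  ]
(465, 285) 0.45 [-0.0554 -0.0342  0.45  ]
(465, 285) 0.5 [-0.0674 -0.0425  0.5   ]
(430, 390) 0.38 [-0.0599 -0.0708  0.38  ]
(430, 390) 0.45 [-0.0749 -0.0785  0.45  ]
(430, 390) 0.5 [-0.0857 -0.084   0.5   ]
```

```bash
python3 -m jog '[[-1,0.03,0.001,0.001,0],[-1,0.055,0.001,0.001,0],[-1,0.07,0.001,0.001,0],[-1,0.078,0.001,0.001,0],[-1,0.079,0.001,0.001,0],[-1,0.079,0.001,0.001,0]]'
python3 - <<'E'
from h import *
plan(W(-.075,.068,.066),SX);print(env.observe()["ft_force"])
E
```

```text
time_s: 9.25
position: [0.6154, -0.0481, 0.068]
tool_rot: [[0.002, 0.996, 0.086], [-0.001, 0.086, -0.996], [-1.0, 0.002, 0.001]]
ft_force: [0.1, -0.6, -1.0]
grip_width: 0.0423
d tool [ 0.002  -0.0016 -0.0012] yaw rad -0.0030 deg -0.2 alt 3.1385 q6 69.6 tcp [ 0.6154 -0.0481  0.068 ] shk [-0.0738  0.0696  0.068 ] t 9.2
[ 0.1249 -0.6193 -0.9525]
```

```bash
python3 -m jog '[[-1,0.002,-0.001,-0.001,0],[-1,0.003,-0.001,-0.001,0],[-1,0.003,-0.001,-0.001,0],[-0.5,0.003,-0.001,-0.001,0],[0,0.003,-0.001,-0.001,0],[0.4,0.003,-0.001,-0.001,0],[0.4,0.003,-0.001,-0.001,0],[0.4,-0.04,-0.001,-0.001,0],[0.4,-0.09,-0.001,-0.001,0],[0.4,-0.14,-0.001,-0.001,0]]'
python3 - <<'E'
from h import *
plan([.4404,.2821,.15],SX)
for v in vials(): print(v)
E
```

```text
time_s: 10.25
position: [0.6134, -0.0473, 0.2078]
tool_rot: [[-0.001, 0.996, 0.086], [0.0, 0.086, -0.996], [-1.0, -0.001, -0.0]]
ft_force: [0.4, 0.7, 0.4]
grip_width: 0.06
d tool [ 0.058  -0.1441 -0.343 ] yaw rad -0.0036 deg -0.2 alt 3.1380 q6 69.7 tcp [ 0.6134 -0.0473  0.2078] shk [-0.0747  0.0676  0.2078] t 10.2
(array([230.98, 115.42]), np.int32(94), array([0.7549, 0.167 , 0.062 ]))
(array([187. , 223.5]), np.int32(164), array([0.4404, 0.2821, 0.062 ]))
(array([150.1549, 231.2611]), np.int32(160), array([0.4171, 0.3838, 0.062 ]))
(array([394.9815, 257.3518]), np.int32(233), array([ 0.3568, -0.296 ,  0.062 ]))
```

```bash
python3 -m jog '[[0.4,-0.01,0,-0.04,0],[0.6,-0.01,-0.02,-0.08,0],[0.6,-0.01,-0.04,-0.13,0],[0.6,-0.01,-0.06,-0.17,0],[0.6,-0.01,-0.08,-0.21,0],[0.6,0,-0.1,-0.25,0],[0.6,0,-0.12,-0.29,0],[0.6,0.03,-0.14,-0.33,0],[0.6,0.05,-0.144,-0.343,0],[0.6,0.058,-0.144,-0.343,0],[0.6,0.058,-0.144,-0.343,0]]'
python3 - <<'E'
from h import *
plan([.4404,.2821,.045],SX)
E
```

```text
time_s: 11.4
position: [0.4407, 0.2817, 0.1474]
tool_rot: [[-0.002, 0.996, 0.086], [-0.001, 0.086, -0.996], [-1.0, -0.002, 0.001]]
ft_force: [0.7, -0.2, 0.5]
grip_width: 0.0682
d tool [ 0.1024 -0.0001 -0.0005] yaw rad -0.0030 deg -0.2 alt 3.1386 q6 104.7 tcp [0.4407 0.2817 0.1474] shk [-0.4179 -0.075   0.1474] t 11.4
```

```bash
python3 -m jog '[[0.6,0.04,0,0,0],[0.6,0.075,0,0,0],[0.6,0.095,0,0,0],[0.6,0.102,0,0,0],[0.6,0.102,0,0,0],[0.2,0.102,0,0,0],[-0.4,0.102,0,0,0],[-1,0.102,0,0,0],[-1,0.102,0,0,0],[-1,0.102,0,0,0],[-1,0.102,0,0,0],[-1,0.05,0,0,0],[-1,0,0,0,0],[-1,-0.05,0,0,0],[-1,-0.09,0,0,0]]'
python3 - <<'E'
from h import *
plan(W(-.075,0,.2),SX)
E
```

```text
time_s: 12.9
position: [0.4406, 0.282, 0.242]
tool_rot: [[0.003, 0.996, 0.086], [0.001, 0.086, -0.996], [-1.0, 0.003, -0.001]]
ft_force: [0.5, 0.7, -2.1]
grip_width: 0.0426
d tool [0.0419 0.0762 0.343 ] yaw rad -0.0034 deg -0.2 alt 3.1382 q6 104.7 tcp [0.4406 0.282  0.242 ] shk [-0.4182 -0.0751  0.242 ] t 12.9
```

```bash
python3 -m jog '[[-1,0,0.01,0.05,0],[-1,0,0.02,0.1,0],[-1,0,0.03,0.15,0],[-1,0,0.04,0.2,0],[-1,0,0.05,0.24,0],[-1,0,0.06,0.28,0],[-1,0,0.07,0.31,0],[-1,0,0.075,0.335,0],[-1,0,0.076,0.343,0],[-1,0,0.076,0.343,0],[-1,0.03,0.076,0.343,0],[-1,0.07,0.076,0.343,0],[-1,0.1,0.076,0.343,0]]'
python3 - <<'E'
from h import *
plan(W(-.075,0,.066),SX)
im=crop("top","t6",240,420,110,260,4.4)
im=crop("side","s6",160,380,40,220,3)
E
```

```text
time_s: 14.2
position: [0.545, -0.0514, 0.137]
tool_rot: [[-0.001, 0.996, 0.087], [0.001, 0.087, -0.996], [-1.0, -0.001, -0.001]]
ft_force: [0.5, -0.8, -2.1]
grip_width: 0.0423
d tool [0.071  0.001  0.0018] yaw rad -0.0021 deg -0.1 alt 3.1395 q6 67.2 tcp [ 0.545  -0.0514  0.137 ] shk [-0.0767 -0.0009  0.137 ] t 14.2
```

View pics/t6.png

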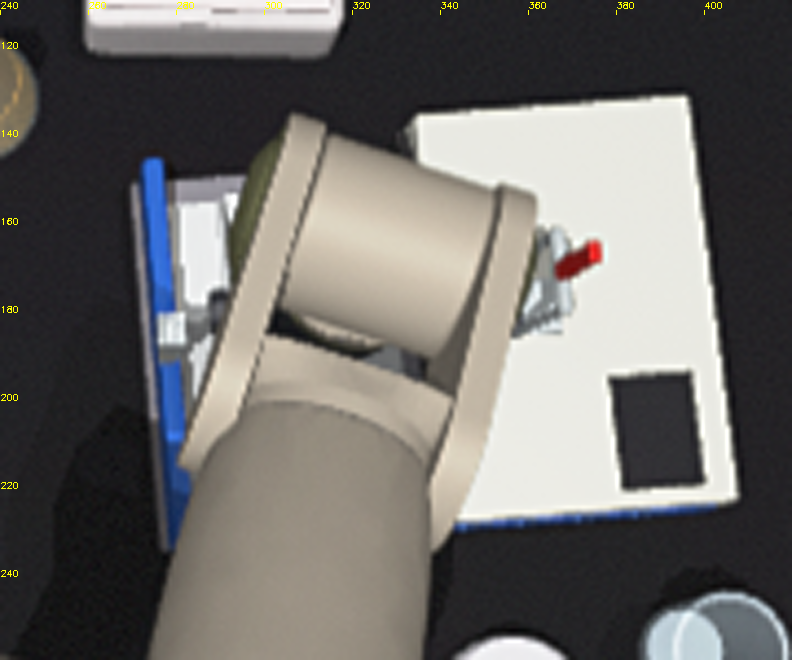

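View pics/s6.png

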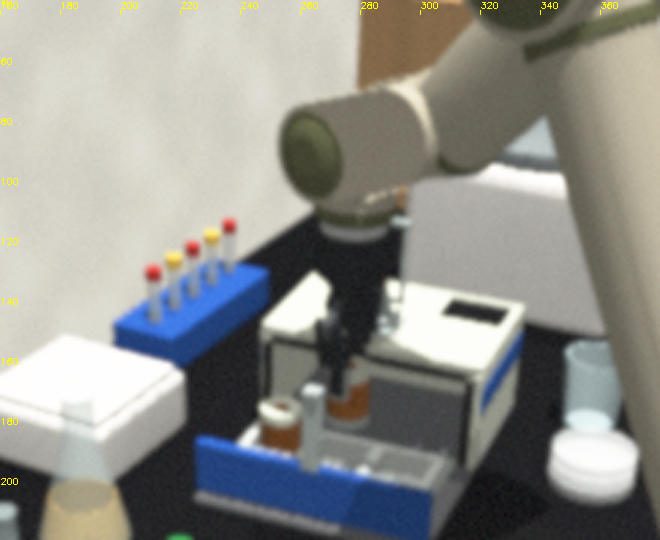

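Run:
```python
from h import *
t=lambda x,y:(240+x/4.4,110+y/4.4)
for q in[(537,195),(534,255),(510,310),(500,350)]:
  for z in(.32,.36,.42): print(q,z,S(at_z("top",*t(*q),z)))
# lever pad estimate initial
print(proj("top",W(.0435+.07*np.cos(2)-.004*np.sin(2),0,.152+.07*np.sin(2)+.004*np.cos(2))))
for a in(1.8,1.9,2,2.1,2.15):
  P=W(.0435+.07*np.cos(a)-.004*np.sin(a),0,.152+.07*np.sin(a)+.004*np.cos(a)); print(a,S(P),proj("top",P),proj("side",P))
```

```text
(537, 195) 0.32 [0.0169 0.0308 0.32  ]
(537, 195) 0.36 [0.0055 0.0223 0.36  ]
(537, 195) 0.42 [-0.0116  0.0094  0.42  ]
(534, 255) 0.32 [0.0121 0.0002 0.32  ]
(534, 255) 0.36 [ 0.0009 -0.007   0.36  ]
(534, 255) 0.42 [-0.0159 -0.0178  0.42  ]
(510, 310) 0.32 [-0.0029 -0.0269  0.32  ]
(510, 310) 0.36 [-0.0135 -0.0329  0.36  ]
(510, 310) 0.42 [-0.0293 -0.042   0.42  ]
(500, 350) 0.32 [-0.0101 -0.0467  0.32  ]
(500, 350) 0.36 [-0.0203 -0.0519  0.36  ]
(500, 350) 0.42 [-0.0356 -0.0596  0.42  ]
[349.712  176.5202]
1.8 [0.0237 0.     0.2193] [355.4594 175.7684] [287.7582 126.9723]
1.9 [0.0171 0.     0.2169] [352.5567 176.1256] [286.9987 128.417 ]
2 [0.0107 0.     0.214 ] [349.712  176.5202] [286.2517 130.0341]
2.1 [0.0047 0.     0.2104] [346.9583 176.9471] [285.5258 131.8067]
2.15 [0.0018 0.     0.2084] [345.6255 177.171 ] [285.1733 132.7455]
```

```bash
python3 - <<'E'
from h import *
for z in(.29,.3,.31,.32,.33,.34,.35,.36,.37,.38,.4): print(z,proj("side",[.545+.0075,-.0514+.075,z]),proj("top",[.552,.0236,z]),proj("top",[.538,-.126,z]))
E
python3 - <<'E'
import sys; sys.path.insert(0,'.')
from h import *
im=cv2.imread('pics/s6.png')
cv2.imwrite('pics/s6z.png',cv2.resize(im[60:280,230:450],None,fx=2.6,fy=2.6))
E
```

```text
0.29 [263.2526 124.5438] [286.5519 170.1515] [352.0358 177.3115]
0.3 [263.365  121.1162] [286.9121 169.3059] [353.0832 176.5394]
0.31 [263.4784 117.6599] [287.2799 168.4424] [354.1528 175.7509]
0.32 [263.5927 114.1745] [287.6555 167.5605] [355.2453 174.9455]
0.33 [263.708  110.6597] [288.0393 166.6595] [356.3614 174.1227]
0.34 [263.8242 107.115 ] [288.4315 165.7388] [357.502  173.2819]
0.35 [263.9415 103.5402] [288.8323 164.7978] [358.6678 172.4225]
0.36 [264.0597  99.9347] [289.242  163.8357] [359.8597 171.5438]
0.37 [264.179   96.2983] [289.6611 162.8519] [361.0786 170.6453]
0.38 [264.2993  92.6305] [290.0897 161.8457] [362.3254 169.7262]
0.4 [264.543  85.199] [290.9769 159.7627] [364.9065 167.8234]
```

View pics/s6z.png

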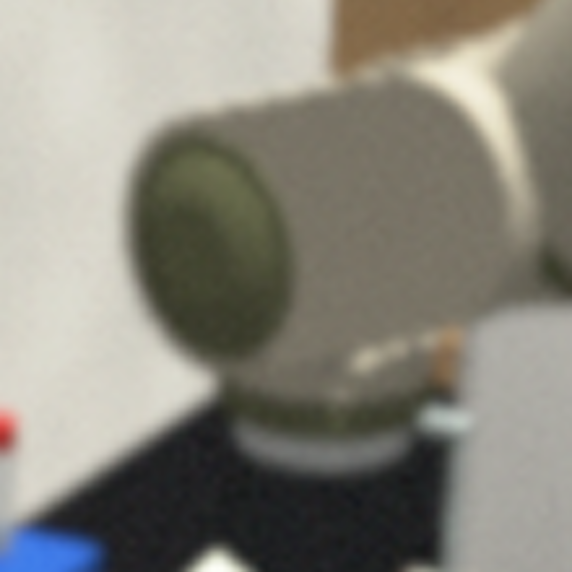

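```bash
python3 -m jog '[[-1,0.03,0.001,0.001,0],[-1,0.055,0.001,0.001,0],[-1,0.066,0.001,0.001,0],[-1,0.071,0.001,0.001,0],[-1,0.072,0.001,0.001,0],[-1,0.072,0.001,0.001,0]]'
python3 - <<'E'
from h import *
plan(W(-.075,0,.0645),SX);print(env.observe()["ft_force"])
E
```

```text
time_s: 14.9
position: [0.5476, -0.0541, 0.0675]
tool_rot: [[0.002, 0.996, 0.086], [-0.001, 0.086, -0.996], [-1.0, 0.002, 0.001]]
ft_force: [0.2, -0.6, -1.2]
grip_width: 0.0427
d tool [ 0.003  -0.0015 -0.0011] yaw rad -0.0033 deg -0.2 alt 3.1383 q6 67.1 tcp [ 0.5476 -0.0541  0.0675] shk [-0.0739  0.0015  0.0675] t 14.9
[ 0.218  -0.5647 -1.2197]
```

```bash
python3 -m jog '[[-1,0.003,-0.001,-0.001,0],[-1,0.004,-0.001,-0.001,0],[-1,0.004,-0.001,-0.001,0],[-0.5,0.004,-0.001,-0.001,0],[0,0.004,-0.001,-0.001,0],[0.4,0.004,-0.001,-0.001,0],[0.4,0.004,-0.001,-0.001,0],[0.4,-0.04,-0.001,-0.001,0],[0.4,-0.09,-0.001,-0.001,0],[0.4,-0.14,-0.001,-0.001,0]]'
python3 - <<'E'
from h import *
plan([.4171,.3838,.15],SX)
for v in vials(): print(v)
E
```

```text
time_s: 15.9
position: [0.5456, -0.053, 0.2081]
tool_rot: [[-0.001, 0.996, 0.086], [0.0, 0.086, -0.996], [-1.0, -0.001, -0.0]]
ft_force: [0.4, -0.3, -0.4]
grip_width: 0.0598
d tool [ 0.0583 -0.0905 -0.4462] yaw rad -0.0035 deg -0.2 alt 3.1381 q6 67.2 tcp [ 0.5456 -0.053   0.2081] shk [-0.0751 -0.0004  0.2081] t 15.9
(array([242.5,   7. ]), np.int32(118), array([1.0926, 0.1406, 0.062 ]))
(array([321.5,   6. ]), np.int32(109), array([ 1.1003, -0.0966,  0.062 ]))
(array([370.7381,  30.5   ]), np.int32(198), array([ 1.0245, -0.243 ,  0.062 ]))
(array([230.8659, 115.1098]), np.int32(115), array([0.7558, 0.1674, 0.062 ]))
(array([150.1522, 231.2826]), np.int32(164), array([0.417 , 0.3838, 0.062 ]))
```

```bash
python3 -m jog '[[0.4,-0.03,-0.01,-0.03,0],[0.6,-0.03,-0.02,-0.08,0],[0.6,-0.03,-0.03,-0.13,0],[0.6,-0.03,-0.04,-0.18,0],[0.6,-0.02,-0.05,-0.23,0],[0.6,0,-0.06,-0.28,0],[0.6,0,-0.07,-0.33,0],[0.6,0.0,-0.08,-0.38,0],[0.6,0.03,-0.09,-0.42,0],[0.6,0.05,-0.0905,-0.44,0],[0.6,0.058,-0.0905,-0.446,0],[0.6,0.058,-0.0905,-0.446,0],[0.6,0.058,-0.0905,-0.446,0]]'
python3 - <<'E'
from h import *
plan([.4171,.3838,.045],SX)
E
```

```text
time_s: 17.25
position: [0.4182, 0.3828, 0.149]
tool_rot: [[0.001, 0.996, 0.085], [0.0, 0.085, -0.996], [-1.0, 0.001, -0.0]]
ft_force: [-0.4, 0.6, 0.1]
grip_width: 0.0681
d tool [ 0.104  -0.0011 -0.0011] yaw rad -0.0042 deg -0.2 alt 3.1374 q6 115.6 tcp [0.4182 0.3828 0.149 ] shk [-0.5205 -0.0884  0.149 ] t 17.2
```

```bash
python3 -m jog '[[0.6,0.04,-0.001,0,0],[0.6,0.075,-0.001,0,0],[0.6,0.095,-0.001,0,0],[0.6,0.103,-0.001,0,0],[0.6,0.103,-0.001,0,0],[0.2,0.103,-0.001,0,0],[-0.4,0.103,-0.001,0,0],[-1,0.103,-0.001,0,0],[-1,0.103,-0.001,0,0],[-1,0.103,-0.001,0,0],[-1,0.103,-0.001,0,0],[-1,0.05,-0.001,0,0],[-1,0,-0.001,0,0],[-1,-0.05,-0.001,0,0],[-1,-0.09,-0.001,0,0]]'
python3 - <<'E'
from h import *
plan(W(-.075,-.068,.245),SX)
E
```

```text
time_s: 18.75
position: [0.4163, 0.3832, 0.2419]
tool_rot: [[0.002, 0.996, 0.086], [0.001, 0.086, -0.996], [-1.0, 0.002, -0.001]]
ft_force: [-0.1, 0.3, -2.2]
grip_width: 0.0427
d tool [-0.0036  0.0238  0.4461] yaw rad -0.0034 deg -0.2 alt 3.1382 q6 115.7 tcp [0.4163 0.3832 0.2419] shk [-0.5212 -0.0903  0.2419] t 18.8
```

```bash
python3 -m jog '[[-1,0,0,0.05,0],[-1,0,0.005,0.1,0],[-1,0,0.01,0.15,0],[-1,0,0.015,0.2,0],[-1,0,0.02,0.25,0],[-1,0,0.022,0.3,0],[-1,0,0.024,0.35,0],[-1,0,0.024,0.4,0],[-1,0,0.024,0.43,0],[-1,0,0.024,0.446,0],[-1,0,0.024,0.446,0],[-1,0,0.024,0.446,0],[-1,0.04,0.024,0.446,0],[-1,0.08,0.024,0.446,0],[-1,0.12,0.024,0.446,0],[-1,0.15,0.024,0.446,0],[-1,0.165,0.024,0.446,0],[-1,0.172,0.024,0.446,0],[-1,0.174,0.024,0.446,0]]'
python3 - <<'E'
from h import *
plan(W(-.075,-.068,.0645),SX);print(env.observe()["ft_force"])
E
```

```text
time_s: 20.65
position: [0.4785, -0.058, 0.065]
tool_rot: [[-0.001, 0.996, 0.087], [0.0, 0.087, -0.996], [-1.0, -0.001, -0.0]]
ft_force: [-6.8, 0.9, 18.1]
grip_width: 0.0427
d tool [ 0.0005 -0.0003  0.0011] yaw rad -0.0020 deg -0.1 alt 3.1396 q6 64.0 tcp [ 0.4785 -0.058   0.065 ] shk [-0.0761 -0.0677  0.065 ] t 20.6
[-6.7923  0.9234 18.1038]
```

```bash
python3 -m jog '[[-1,-0.001,0,0,0],[-0.5,-0.001,0,0,0],[0,-0.001,0,0,0],[0.4,-0.001,0,0,0],[0.4,-0.001,0,0,0],[0.4,-0.05,0,0,0],[0.4,-0.1,0,0,0],[0.4,-0.15,0,0,0],[0.4,-0.17,-0.04,-0.05,0],[0.4,-0.17,-0.08,-0.1,0],[0.4,-0.17,-0.1,-0.15,0],[0.4,-0.17,-0.1,-0.2,0],[0.4,-0.17,-0.1,-0.25,0],[0.4,-0.17,-0.1,-0.25,0]]'
python3 - <<'E'
from h import *
im=crop("top","t7",100,420,110,260,2.4)
np.save("im7.npy",im)
for v in vials(im): print(v[0],v[1],S(at_z("top",*v[0],.08)),v[2])
for c,s in green(im): print(c,s,at_z("top",*c,.088))
h=cv2.cvtColor(im,cv2.COLOR_RGB2HSV)
m=((h[...,0]>3)&(h[...,0]<20)&(h[...,1]>170)&(h[...,2]>110)).astype(np.uint8)
n,l,st,c=cv2.connectedComponentsWithStats(m)
for i in range(1,n):
  if st[i,4]>3: print("orange",c[i],st[i,4],S(at_z("top",*c[i],.054)))
crop("top","t7b",265,345,130,230,6,im)
E
```

```text
time_s: 22.05
position: [0.3564, 0.184, 0.2348]
tool_rot: [[0.001, 0.996, 0.087], [0.001, 0.087, -0.996], [-1.0, 0.001, -0.001]]
ft_force: [1.1, 0.1, 0.3]
grip_width: 0.0595
[395.     257.3529] 230 [ 0.1441 -0.2094  0.08  ] [ 0.3568 -0.2961  0.062 ]
[171.4211 170.2895] [168 167   8   7  38] [0.5856 0.327  0.088 ]
[188.8158 174.0526] [186 171   7   7  38] [0.5759 0.2783 0.088 ]
[206.2571 177.8857] [203 175   7   7  35] [0.5659 0.2296 0.088 ]
orange [305.3333 163.25  ] 12 [-0.0724  0.0734  0.054 ]
orange [307.6154 187.6154] 13 [-0.0723  0.0025  0.054 ]
orange [309.25   211.5625] 16 [-0.0738 -0.0659  0.054 ]
```

View pics/t7b.png

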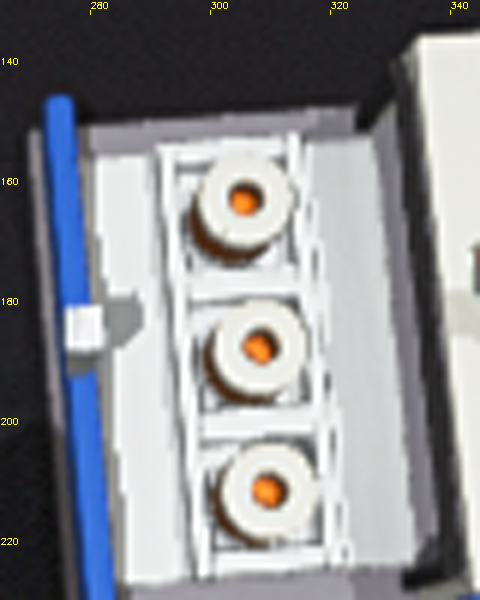

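View pics/t7.png

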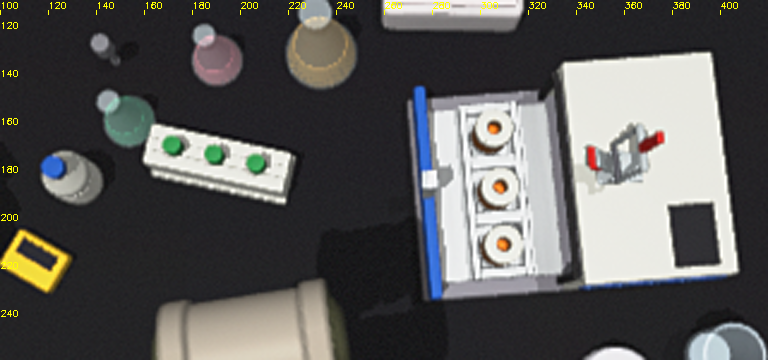

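Run:
```python
from h import *
im=np.load("im7.npy")
g=cv2.resize(im,None,fx=6,fy=6,interpolation=cv2.INTER_CUBIC)
for c0,tgt in (((305.5,163.5),(-.0747,.0676)),((308,188),(-.0751,-.0004)),((309.7,212.2),(-.0755,-.0677))):
    x,y=c0; r=11
    print("img",S(at_z("top",x,y,.08)),"robot",tgt,W(*tgt,.08))
# stand orientation
a=np.array([.5856,.327]);b=np.array([.5659,.2296]);print(np.degrees(np.arctan2(*(a-b)[::-1])),np.linalg.norm(a-b))
plan([.5659,.2296,.15],-11.6)
```

```text
img [-0.0758  0.0674  0.08  ] robot (-0.0747, 0.0676) [ 0.6134 -0.0474  0.08  ]
img [-0.0751 -0.0023  0.08  ] robot (-0.0751, -0.0004) [ 0.5456 -0.053   0.08  ]
img [-0.0764 -0.0699  0.08  ] robot (-0.0755, -0.0677) [ 0.4785 -0.0586  0.08  ]
78.56568375164585 0.09937227983698474
d tool [ 0.0849  0.2129 -0.0243] yaw rad -1.2793 deg -73.3 alt 1.8623 q6 95.4 tcp [0.3559 0.1863 0.2347] shk [-0.3304 -0.168   0.2347] t 22.1
```

```bash
python3 -m jog '[[0,0,0.04,-0.005,-0.149],[0,0,0.08,-0.01,-0.298],[0,0,0.12,-0.015,-0.447],[0,0,0.16,-0.02,-0.596],[0,0,0.19,-0.024,-0.745],[0,0,0.21,-0.024,-0.894],[0,0,0.213,-0.024,-1.043],[0,0,0.213,-0.024,-1.192],[0,0.03,0.213,-0.024,-1.279],[0,0.06,0.213,-0.024,-1.279],[0,0.085,0.213,-0.024,-1.279],[0,0.085,0.213,-0.024,-1.279]]'
python3 - <<'E'
from h import *
plan([.5659,.2296,.078],-11.4)
crop("side","s8",120,320,140,290,4)
E
```

```text
time_s: 23.3
position: [0.5664, 0.2233, 0.1462]
tool_rot: [[-0.007, 0.205, 0.979], [-0.001, 0.979, -0.205], [-1.0, -0.003, -0.006]]
ft_force: [-0.0, 0.6, -0.5]
grip_width: 0.0426
d tool [ 0.0682  0.0063 -0.0014] yaw rad -0.0073 deg -0.4 alt 3.1343 q6 22.2 tcp [0.5664 0.2233 0.1462] shk [-0.3484  0.0449  0.1462] t 23.3
```

View pics/s8.png

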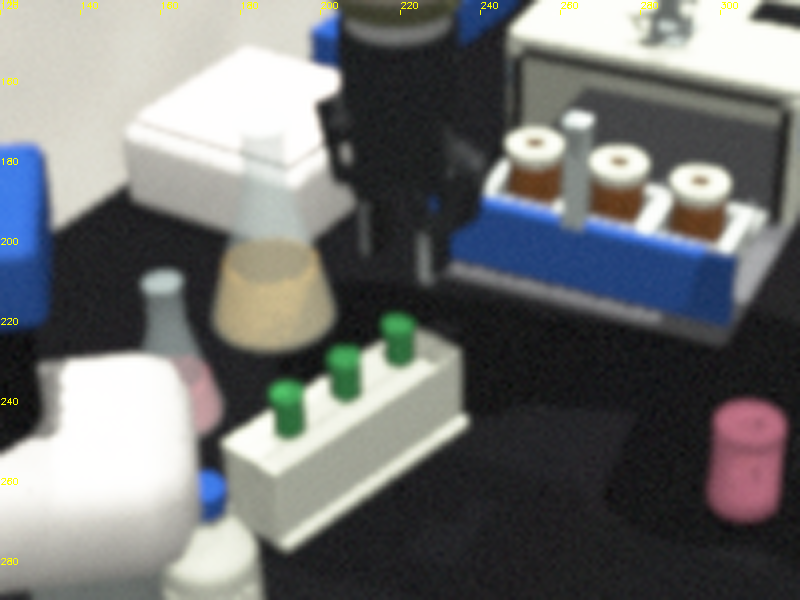

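Run:
```python
from h import *
plan([.5659,.2296,.078],-11.4)
for P in([.5659,.2296,.09],[.5759,.2783,.09],[.5857,.327,.09]): print(proj("side",P))
print(tri((206.2,177.6),(219.3,219.8)))
```

```text
d tool [ 0.0705  0.0057 -0.0026] yaw rad -0.0072 deg -0.4 alt 3.1344 q6 22.2 tcp [0.5674 0.2235 0.1485] shk [-0.3486  0.046   0.1485] t 23.4
[220.3156 220.6053]
[206.8306 228.9018]
[192.6142 237.7134]
(array([0.5673, 0.2299, 0.0919]), np.float64(0.0026489322515945257))
```

```bash
python3 -m jog '[[0,0,0.0057,-0.002,0],[0,0,0.0057,-0.002,0],[0,0.03,0.0057,-0.002,0],[0,0.055,0.0057,-0.002,0],[0,0.07,0.0057,-0.002,0],[0,0.07,0.0057,-0.002,0],[-0.4,0.07,0.0057,-0.002,0],[-1,0.07,0.0057,-0.002,0],[-1,0.07,0.0057,-0.002,0],[-1,0.07,0.0057,-0.002,0],[-1,0.07,0.0057,-0.002,0]]' 40
python3 - <<'E'
from h import *
plan([.5659,.2296,.078],-11.4)
E
```

```text
time_s: 24.45
position: [0.5678, 0.2299, 0.081]
tool_rot: [[0.003, 0.204, 0.979], [0.001, 0.979, -0.205], [-1.0, 0.001, 0.003]]
ft_force: [-0.7, 0.4, 5.6]
grip_width: 0.0205
d tool [ 0.003  -0.0007 -0.0018] yaw rad -0.0070 deg -0.4 alt 3.1346 q6 22.8 tcp [0.5678 0.2299 0.081 ] shk [-0.355   0.0469  0.081 ] t 24.4
```

```bash
python3 -m jog '[[-1,-0.04,0,0,0],[-1,-0.08,0,0,0],[-1,-0.12,0,0,0],[-1,-0.16,0,0,0],[-1,-0.17,0,0,0],[-1,-0.17,0,0,0],[-1,-0.17,0,0,0]]'
python3 - <<'E'
from h import *
plan(W(-.075,.0675,.25),SX+90)
E
```

```text
time_s: 25.15
position: [0.5665, 0.2296, 0.248]
tool_rot: [[-0.002, 0.204, 0.979], [-0.0, 0.979, -0.204], [-1.0, -0.001, -0.002]]
ft_force: [-0.7, -0.6, -0.9]
grip_width: 0.0208
d tool [-0.002  -0.2613  0.1023] yaw rad -0.2952 deg -16.9 alt 2.8463 q6 22.8 tcp [0.5665 0.2296 0.248 ] shk [-0.3548  0.0456  0.248 ] t 25.1
```

```bash
python3 -m jog '[[-1,0,-0.04,0.015,-0.1],[-1,0,-0.08,0.03,-0.2],[-1,0,-0.13,0.05,-0.295],[-1,0,-0.17,0.067,-0.295],[-1,0,-0.21,0.082,-0.295],[-1,0,-0.24,0.094,-0.295],[-1,0,-0.255,0.1,-0.295],[-1,0,-0.261,0.102,-0.295],[-1,0,-0.261,0.102,-0.295],[-1,0,-0.261,0.102,-0.295],[-1,0.04,-0.261,0.102,-0.295],[-1,0.07,-0.261,0.102,-0.295],[-1,0.08,-0.261,0.102,-0.295],[-1,0.08,-0.261,0.102,-0.295],[-1,0.08,-0.261,0.102,-0.295]]'
python3 - <<'E'
from h import *
plan(W(-.075,.0675,.1),SX+90)
im=crop("side","s9",200,320,130,220,6)
plan(W(-.075,.0675,.1),SX+90)
E
```

```text
time_s: 26.65
position: [0.6141, -0.0463, 0.1709]
tool_rot: [[0.002, -0.09, 0.996], [-0.001, 0.996, 0.09], [-1.0, -0.001, 0.002]]
ft_force: [-0.1, 0.7, 0.0]
grip_width: 0.0207
d tool [ 0.0709 -0.0007 -0.0011] yaw rad 0.0005 deg 0.0 alt -3.1411 q6 -20.5 tcp [ 0.6141 -0.0463  0.1709] shk [-0.0757  0.0685  0.1709] t 26.6
d tool [ 0.0712 -0.0005 -0.0012] yaw rad 0.0003 deg 0.0 alt -3.1413 q6 -20.5 tcp [ 0.6142 -0.0464  0.1712] shk [-0.0756  0.0685  0.1712] t 26.7
```

View pics/s9.png

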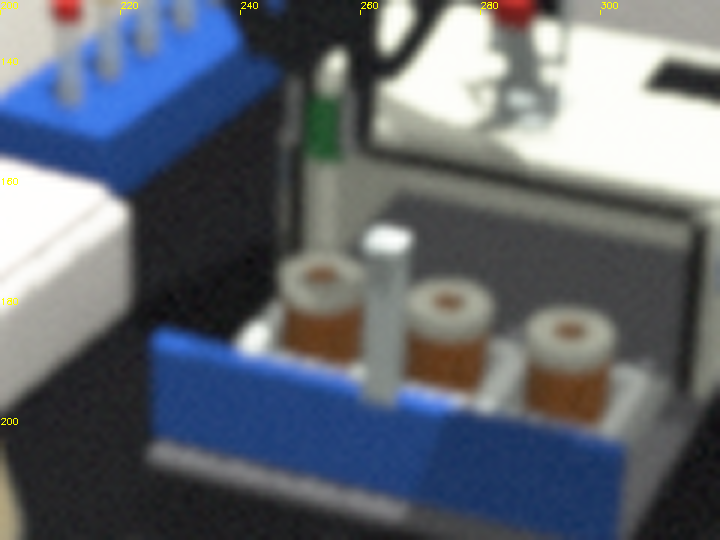

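```bash
python3 -m jog '[[-1,0.015,0,-0.001,0],[-1,0.025,0,-0.001,0],[-1,0.035,0,-0.001,0],[-1,0.043,0,-0.001,0],[-1,0.05,0,-0.001,0],[-1,0.055,0,-0.001,0],[-1,0.06,0,-0.001,0]]'
python3 - <<'E'
from h import *
plan(W(-.075,.0675,.1),SX+90)
im=crop("side","s10",200,320,130,220,6)
E
```

```text
time_s: 27.4
position: [0.6127, -0.0468, 0.1094]
tool_rot: [[0.001, -0.089, 0.996], [-0.0, 0.996, 0.089], [-1.0, -0.0, 0.001]]
ft_force: [-0.1, -0.6, 5.0]
grip_width: 0.0203
d tool [ 0.0094 -0.0003  0.0005] yaw rad -0.0003 deg -0.0 alt 3.1413 q6 -20.5 tcp [ 0.6127 -0.0468  0.1094] shk [-0.0753  0.067   0.1094] t 27.4
```

View pics/s10.png

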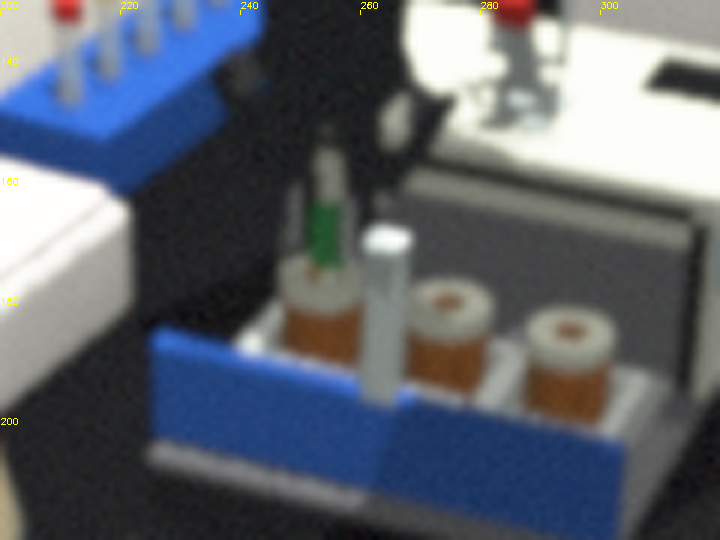

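Going in cleanly (about 5 N on the plug). Push the last centimetre until the force rises.

```bash
python3 -m jog '[[-1,0.004,0,0,0],[-1,0.007,0,0,0],[-1,0.009,0,0,0],[-1,0.011,0,0,0],[-1,0.011,0,0,0]]'
python3 - <<'E'
from h import *
plan(W(-.075,.0675,.1),SX+90)
E
```

```text
time_s: 27.95
position: [0.6129, -0.0469, 0.1008]
tool_rot: [[0.003, -0.089, 0.996], [-0.001, 0.996, 0.089], [-1.0, -0.001, 0.002]]
ft_force: [-6.1, 0.3, 20.7]
grip_width: 0.0205
d tool [ 0.0008 -0.0002  0.0003] yaw rad -0.0001 deg -0.0 alt 3.1415 q6 -20.5 tcp [ 0.6129 -0.0469  0.1008] shk [-0.0752  0.0672  0.1008] t 27.9
```

```bash
python3 -m jog '[[-1,0.001,0,0,0],[-0.5,0,0,0,0],[0,0,0,0,0],[0,0,0,0,0],[0,-0.05,0,0,0],[0,-0.1,0,0,0],[0,-0.14,0,0,0],[0,-0.15,0,0,0],[0,-0.15,0,0,0],[0,-0.15,0,0,0]]'
python3 - <<'E'
from h import *
plan([.5759,.2783,.16],-11.4)
im=crop("side","s11",180,320,130,250,5)
for c,s in green(env.get_image("top")): print(c,s[4],at_z("top",*c,.088))
E
```

```text
time_s: 28.95
position: [0.6119, -0.0466, 0.2461]
tool_rot: [[-0.003, -0.089, 0.996], [0.001, 0.996, 0.089], [-1.0, 0.001, -0.003]]
ft_force: [-1.1, -0.4, -1.0]
grip_width: 0.0428
d tool [ 0.0866  0.3267 -0.0067] yaw rad 0.2879 deg 16.5 alt -2.8536 q6 -20.5 tcp [ 0.6119 -0.0466  0.2461] shk [-0.0756  0.0662  0.2461] t 28.9
[171.5135 170.3243] 37 [0.5855 0.3267 0.088 ]
[188.8974 174.1026] 39 [0.5757 0.2781 0.088 ]
```

View pics/s11.png

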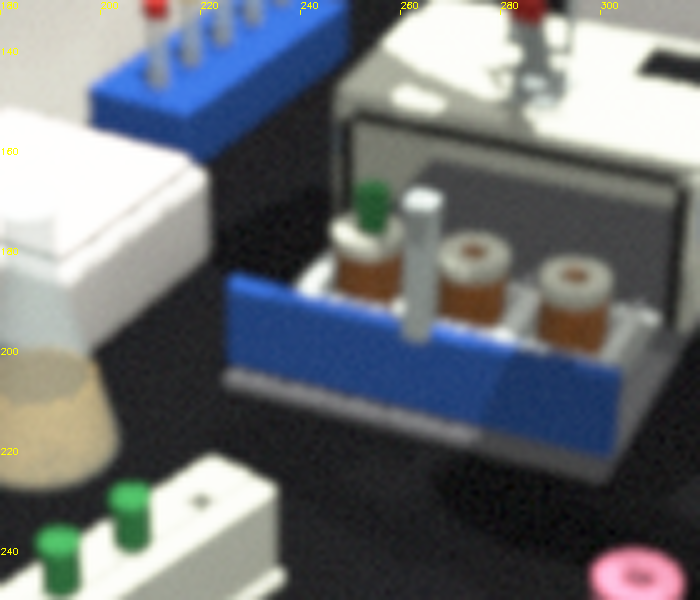

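```bash
python3 -m jog '[[0,0,0.05,0,0.1],[0,0,0.1,0,0.2],[0,0,0.15,-0.002,0.288],[0,0,0.2,-0.004,0.288],[0,0,0.25,-0.006,0.288],[0,0,0.29,-0.006,0.288],[0,0,0.315,-0.006,0.288],[0,0.04,0.325,-0.006,0.288],[0,0.08,0.327,-0.006,0.288],[0,0.087,0.327,-0.006,0.288],[0,0.087,0.327,-0.006,0.288],[0,0.087,0.327,-0.006,0.288]]'
python3 - <<'E'
from h import *
plan([.5765,.2783,.079],-11.4)
E
```

```text
time_s: 30.25
position: [0.5783, 0.2782, 0.163]
tool_rot: [[0.002, 0.198, 0.98], [0.001, 0.98, -0.198], [-1.0, 0.001, 0.002]]
ft_force: [-0.2, 0.5, 0.9]
grip_width: 0.0425
d tool [ 0.084  -0.0004 -0.002 ] yaw rad -0.0006 deg -0.0 alt 3.1410 q6 26.6 tcp [0.5783 0.2782 0.163 ] shk [-0.4021  0.0617  0.163 ] t 30.2
```

```bash
python3 -m jog '[[0,0.03,0,-0.001,0],[0,0.06,0,-0.001,0],[0,0.078,0,-0.001,0],[0,0.083,0,-0.001,0],[0,0.083,0,-0.001,0],[-0.4,0.083,0,-0.001,0],[-1,0.083,0,-0.001,0],[-1,0.083,0,-0.001,0],[-1,0.083,0,-0.001,0],[-1,0.083,0,-0.001,0]]' 40
python3 - <<'E'
from h import *
plan([.5765,.2783,.079],-11.4)
E
python3 -m jog '[[-1,-0.05,0,0,0],[-1,-0.1,0,0,0],[-1,-0.15,0,0,0],[-1,-0.175,0,0,0],[-1,-0.175,0,0,0],[-1,-0.175,0,0,0]]'
python3 - <<'E'
from h import *
plan(W(-.075,-.0013,.25),SX+90)
E
```

```text
time_s: 31.25
position: [0.5773, 0.2788, 0.0803]
tool_rot: [[0.003, 0.198, 0.98], [0.001, 0.98, -0.198], [-1.0, 0.001, 0.003]]
ft_force: [-0.8, -0.2, 7.0]
grip_width: 0.0206
d tool [ 0.0013 -0.0007 -0.0007] yaw rad 0.0001 deg 0.0 alt -3.1415 q6 26.6 tcp [0.5773 0.2788 0.0803] shk [-0.4028  0.0608  0.0803] t 31.2
time_s: 31.85
position: [0.5762, 0.2786, 0.2535]
tool_rot: [[0.0, 0.198, 0.98], [0.0, 0.98, -0.198], [-1.0, 0.0, 0.0]]
ft_force: [0.0, 0.4, -0.2]
grip_width: 0.0202
d tool [ 0.0034 -0.3315  0.0347] yaw rad -0.2882 deg -16.5 alt 2.8534 q6 26.6 tcp [0.5762 0.2786 0.2535] shk [-0.4027  0.0597  0.2535] t 31.9
```

```bash
python3 -m jog '[[-1,0,-0.05,0.005,-0.1],[-1,0,-0.1,0.01,-0.2],[-1,0,-0.15,0.016,-0.288],[-1,0,-0.2,0.021,-0.288],[-1,0,-0.25,0.027,-0.288],[-1,0,-0.29,0.03,-0.288],[-1,0,-0.32,0.034,-0.288],[-1,0,-0.331,0.035,-0.288],[-1,0,-0.331,0.035,-0.288],[-1,0,-0.331,0.035,-0.288],[-1,0.04,-0.331,0.035,-0.288],[-1,0.07,-0.331,0.035,-0.288],[-1,0.083,-0.331,0.035,-0.288],[-1,0.083,-0.331,0.035,-0.288],[-1,0.083,-0.331,0.035,-0.288]]'
python3 - <<'E'
from h import *
plan(W(-.075,-.0013,.1),SX+90)
im=crop("side","s12",200,320,130,220,6)
E
```

```text
time_s: 33.35
position: [0.5457, -0.0517, 0.1709]
tool_rot: [[0.001, -0.09, 0.996], [-0.0, 0.996, 0.09], [-1.0, -0.0, 0.001]]
ft_force: [-0.6, 0.7, 0.3]
grip_width: 0.0205
d tool [ 0.0709 -0.0014 -0.0012] yaw rad 0.0012 deg 0.1 alt -3.1404 q6 -23.0 tcp [ 0.5457 -0.0517  0.1709] shk [-0.0764 -0.0002  0.1709] t 33.4
```

View pics/s12.png

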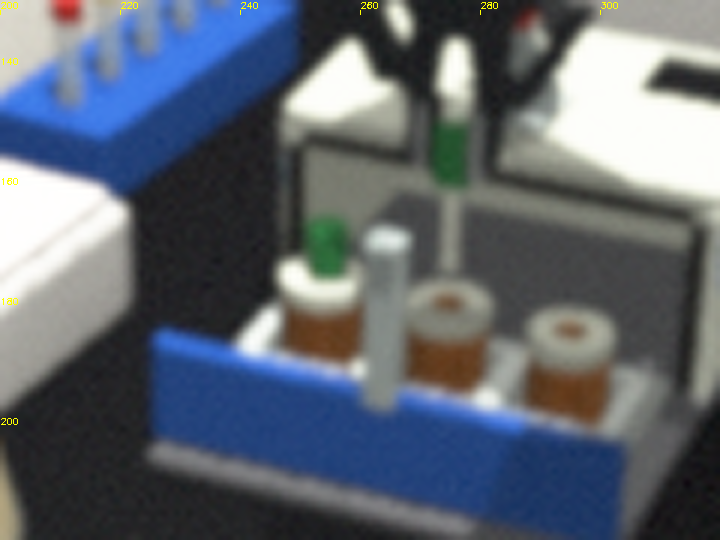

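```bash
python3 -m jog '[[-1,0,-0.001,-0.001,0],[-1,0.015,-0.001,-0.001,0],[-1,0.025,-0.001,-0.001,0],[-1,0.035,-0.001,-0.001,0],[-1,0.043,-0.001,-0.001,0],[-1,0.05,-0.001,-0.001,0],[-1,0.055,-0.001,-0.001,0],[-1,0.06,-0.001,-0.001,0]]' ; python3 -m jog '[[-1,0.004,0,0,0],[-1,0.007,0,0,0],[-1,0.009,0,0,0],[-1,0.011,0,0,0],[-1,0.011,0,0,0]]'
```

```text
time_s: 34.2
position: [0.5445, -0.0539, 0.1103]
tool_rot: [[0.0, -0.089, 0.996], [-0.0, 0.996, 0.089], [-1.0, -0.0, 0.0]]
ft_force: [-2.2, 0.1, 3.7]
grip_width: 0.0206
time_s: 34.7
position: [0.5446, -0.0539, 0.1002]
tool_rot: [[0.001, -0.089, 0.996], [-0.001, 0.996, 0.089], [-1.0, -0.001, 0.001]]
ft_force: [-3.3, -0.2, 10.8]
grip_width: 0.0204
```

Nearly bottomed; one more millimetre, then release.

```bash
python3 -m jog '[[-1,0.001,0,0,0],[-1,0.0015,0,0,0],[-1,0.0015,0,0,0]]' ; python3 -m jog '[[-1,0,0,0,0],[-0.5,0,0,0,0],[0,0,0,0,0],[0,0,0,0,0],[0,-0.05,0,0,0],[0,-0.1,0,0,0],[0,-0.14,0,0,0],[0,-0.15,0,0,0],[0,-0.15,0,0,0],[0,-0.15,0,0,0]]'
python3 - <<'E'
from h import *
plan([.5860,.3267,.16],-11.4)
im=crop("side","s13",180,320,130,250,5)
E
```

```text
time_s: 35.0
position: [0.5447, -0.054, 0.1001]
tool_rot: [[0.002, -0.089, 0.996], [-0.001, 0.996, 0.089], [-1.0, -0.001, 0.002]]
ft_force: [-6.7, 1.4, 23.7]
grip_width: 0.0206
time_s: 36.0
position: [0.5439, -0.0537, 0.246]
tool_rot: [[-0.003, -0.089, 0.996], [0.001, 0.996, 0.089], [-1.0, 0.001, -0.003]]
ft_force: [-0.4, 0.4, -0.7]
grip_width: 0.0427
d tool [0.0862 0.375  0.076 ] yaw rad 0.2879 deg 16.5 alt -2.8537 q6 -23.2 tcp [ 0.5439 -0.0537  0.246 ] shk [-0.0746 -0.0022  0.246 ] t 36.0
```

View pics/s13.png

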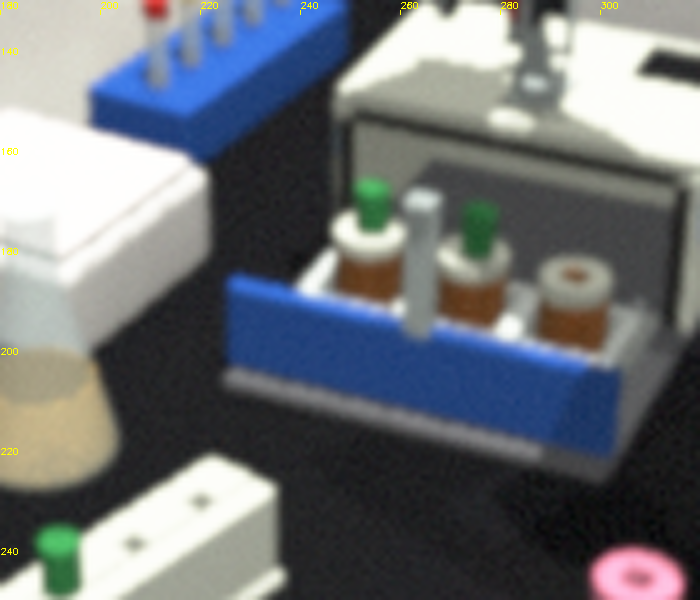

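```bash
python3 -m jog '[[0,0,0.05,0.01,0.1],[0,0,0.1,0.02,0.2],[0,0,0.15,0.03,0.288],[0,0,0.2,0.04,0.288],[0,0,0.25,0.05,0.288],[0,0,0.3,0.06,0.288],[0,0,0.34,0.068,0.288],[0,0.02,0.365,0.074,0.288],[0,0.05,0.375,0.076,0.288],[0,0.086,0.375,0.076,0.288],[0,0.086,0.375,0.076,0.288],[0,0.086,0.375,0.076,0.288],[0,0.086,0.375,0.076,0.288]]'
python3 - <<'E'
from h import *
plan([.5865,.3270,.079],-11.4)
E
```

```text
time_s: 37.35
position: [0.5875, 0.3263, 0.1636]
tool_rot: [[0.002, 0.198, 0.98], [0.001, 0.98, -0.198], [-1.0, 0.001, 0.002]]
ft_force: [0.4, 0.2, 0.9]
grip_width: 0.0426
d tool [ 0.0846  0.0003 -0.0014] yaw rad -0.0005 deg -0.0 alt 3.1410 q6 30.4 tcp [0.5875 0.3263 0.1636] shk [-0.4492  0.0752  0.1636] t 37.4
```

```bash
python3 -m jog '[[0,0.03,0,-0.001,0],[0,0.06,0,-0.001,0],[0,0.078,0,-0.001,0],[0,0.0835,0,-0.001,0],[0,0.0835,0,-0.001,0],[-0.4,0.0835,0,-0.001,0],[-1,0.0835,0,-0.001,0],[-1,0.0835,0,-0.001,0],[-1,0.0835,0,-0.001,0],[-1,0.0835,0,-0.001,0]]' 40; python3 -m jog '[[-1,-0.05,0,0,0],[-1,-0.1,0,0,0],[-1,-0.15,0,0,0],[-1,-0.175,0,0,0],[-1,-0.175,0,0,0],[-1,-0.175,0,0,0]]'
python3 - <<'E'
from h import *
plan(W(-.0757,-.0688,.25),SX+90)
E
```

```text
time_s: 38.35
position: [0.5866, 0.3269, 0.0804]
tool_rot: [[0.003, 0.198, 0.98], [0.001, 0.98, -0.198], [-1.0, 0.002, 0.003]]
ft_force: [-0.8, -0.8, 6.6]
grip_width: 0.0205
time_s: 38.95
position: [0.5856, 0.3266, 0.2534]
tool_rot: [[0.0, 0.198, 0.98], [0.0, 0.98, -0.198], [-1.0, 0.0, 0.0]]
ft_force: [0.5, 0.6, -2.0]
grip_width: 0.021
d tool [ 0.0033 -0.3989 -0.0299] yaw rad -0.2883 deg -16.5 alt 2.8533 q6 30.5 tcp [0.5856 0.3266 0.2534] shk [-0.4496  0.0733  0.2534] t 39.0
```

```bash
python3 -m jog '[[-1,0,-0.05,-0.004,-0.1],[-1,0,-0.1,-0.008,-0.2],[-1,0,-0.15,-0.012,-0.288],[-1,0,-0.2,-0.016,-0.288],[-1,0,-0.25,-0.02,-0.288],[-1,0,-0.3,-0.023,-0.288],[-1,0,-0.345,-0.026,-0.288],[-1,0,-0.38,-0.029,-0.288],[-1,0,-0.399,-0.03,-0.288],[-1,0,-0.399,-0.03,-0.288],[-1,0,-0.399,-0.03,-0.288],[-1,0.04,-0.399,-0.03,-0.288],[-1,0.07,-0.399,-0.03,-0.288],[-1,0.083,-0.399,-0.03,-0.288],[-1,0.083,-0.399,-0.03,-0.288],[-1,0.083,-0.399,-0.03,-0.288]]'
python3 - <<'E'
from h import *
plan(W(-.0757,-.0688,.1),SX+90)
im=crop("side","s14",200,320,130,220,6)
E
```

```text
time_s: 40.55
position: [0.4778, -0.0578, 0.1706]
tool_rot: [[-0.0, -0.09, 0.996], [0.0, 0.996, 0.09], [-1.0, 0.0, -0.0]]
ft_force: [0.0, 0.7, 0.8]
grip_width: 0.0206
d tool [ 0.0706 -0.0007 -0.0005] yaw rad 0.0010 deg 0.1 alt -3.1406 q6 -26.2 tcp [ 0.4778 -0.0578  0.1706] shk [-0.0764 -0.0683  0.1706] t 40.5
```

View pics/s14.png

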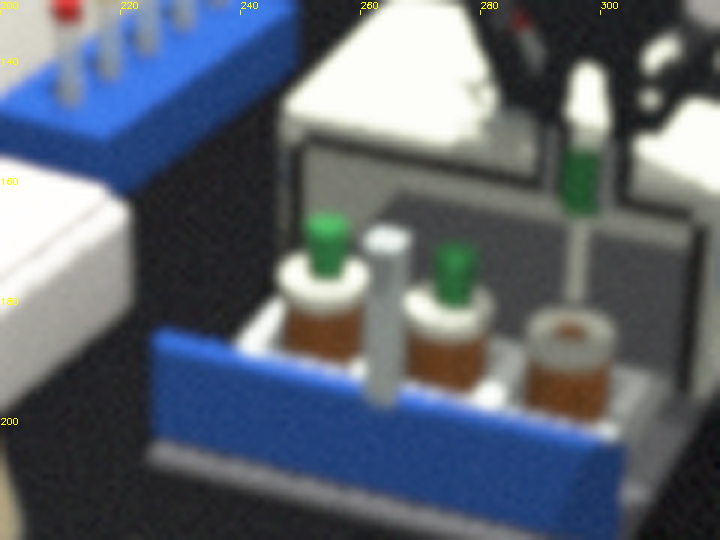

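```bash
python3 -m jog '[[-1,0,-0.0005,0.0005,0],[-1,0.015,-0.0005,0.0005,0],[-1,0.025,-0.0005,0.0005,0],[-1,0.035,-0.0005,0.0005,0],[-1,0.043,-0.0005,0.0005,0],[-1,0.05,-0.0005,0.0005,0],[-1,0.055,-0.0005,0.0005,0],[-1,0.06,-0.0005,0.0005,0]]' ; python3 -m jog '[[-1,0.004,0,0,0],[-1,0.007,0,0,0],[-1,0.009,0,0,0],[-1,0.0115,0,0,0],[-1,0.0115,0,0,0]]'
```

```text
time_s: 41.4
position: [0.4782, -0.0591, 0.1102]
tool_rot: [[0.0, -0.089, 0.996], [-0.0, 0.996, 0.089], [-1.0, -0.0, 0.0]]
ft_force: [-0.1, -0.3, 4.7]
grip_width: 0.0207
time_s: 41.9
position: [0.4784, -0.0593, 0.1001]
tool_rot: [[0.002, -0.089, 0.996], [-0.001, 0.996, 0.089], [-1.0, -0.001, 0.001]]
ft_force: [-4.5, -0.1, 17.3]
grip_width: 0.021
```

```bash
python3 -m jog '[[-1,0.0005,0,0,0],[-0.5,0,0,0,0],[0,0,0,0,0],[0,0,0,0,0],[0,-0.05,0,0,0],[0,-0.1,0,0,0],[0,-0.14,0,0,0],[0,-0.15,0,0,0],[0,-0.15,0,0,0],[0,-0.15,0,0,0]]'
python3 - <<'E'
from h import *
plan(W(-.25,-.055,.2),SX)
im=crop("side","s15",180,320,130,250,5)
E
```

```text
time_s: 42.9
position: [0.4775, -0.0588, 0.2472]
tool_rot: [[-0.003, -0.089, 0.996], [0.001, 0.996, 0.089], [-1.0, 0.001, -0.003]]
ft_force: [0.7, -0.5, 0.2]
grip_width: 0.0427
d tool [0.0474 0.1745 0.0138] yaw rad 1.5704 deg 90.0 alt -1.5712 q6 -26.3 tcp [ 0.4775 -0.0588  0.2472] shk [-0.0754 -0.0687  0.2472] t 42.9
```

View pics/s15.png

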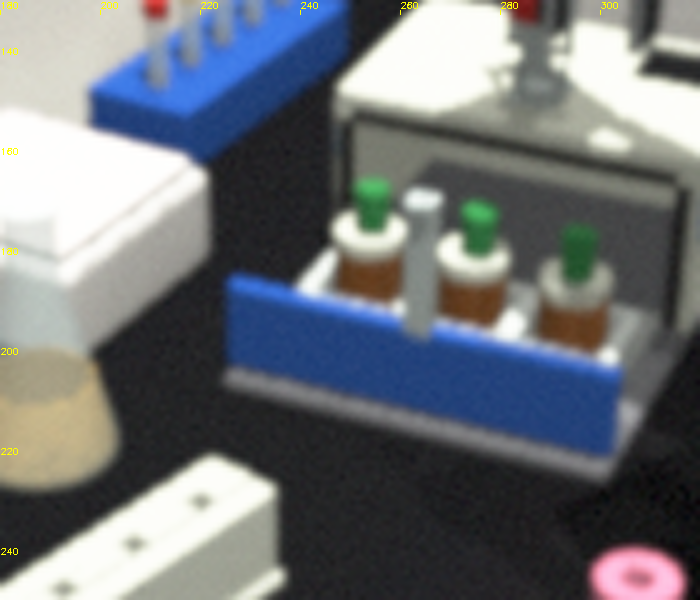

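```bash
python3 - <<'E'
from h import *
for y in(.0675,-.0013,-.0688): print(proj("side",W(-.0755,y,.11)),proj("side",W(-.0755,y,.115)))
print([ (180+x/5,130+y/5) for x,y in((374,187),(480,211),(580,234))])
E
python3 -m jog '[[0,0,0.04,0.005,0.149],[0,0,0.08,0.01,0.298],[0,0,0.12,0.013,0.447],[0,0,0.15,0.014,0.596],[0,0,0.17,0.014,0.745],[1,0,0.1745,0.014,0.894],[1,0,0.1745,0.014,1.043],[1,0,0.1745,0.014,1.192],[1,0.0,0.1745,0.014,1.34],[1,0.02,0.1745,0.014,1.49],[1,0.047,0.1745,0.014,1.57],[1,0.047,0.1745,0.014,1.57],[1,0.047,0.1745,0.014,1.57]]' 80
python3 - <<'E'
from h import *
plan(W(-.25,-.055,.04),SX)
E
```

```text
[254.537  167.1535] [254.5703 165.7284]
[275.1887 171.6838] [275.261  170.2439]
[296.114  176.2742] [296.227  174.8195]
[(254.8, 167.4), (276.0, 172.2), (296.0, 176.8)]
time_s: 44.25
position: [0.4763, 0.116, 0.2013]
tool_rot: [[-0.002, 0.996, 0.092], [0.0, 0.092, -0.996], [-1.0, -0.002, -0.0]]
ft_force: [-0.6, 0.2, 0.0]
grip_width: 0.0854
d tool [ 0.1613 -0.0003 -0.0003] yaw rad 0.0033 deg 0.2 alt -3.1383 q6 84.5 tcp [0.4763 0.116  0.2013] shk [-0.2496 -0.0543  0.2013] t 44.2
```

```bash
python3 -m jog '[[1,0.05,0,0,0],[1,0.1,0,0,0],[1,0.14,0,0,0],[1,0.151,0,0,0],[1,0.151,0,0.004,0],[1,0.151,0,0.012,0],[1,0.151,0,0.02,0],[1,0.151,0,0.024,0],[1,0.151,0,0.028,0],[1,0.151,0,0.032,0],[1,0.151,0,0.037,0],[1,0.151,0,0.043,0],[1,0.151,0,0.05,0]]'
python3 - <<'E'
from h import *
plan(W(-.082,-.055,.05),SX)
crop("side","s16",180,320,110,230,5)
E
```

```text
time_s: 45.55
position: [0.4811, 0.0659, 0.0509]
tool_rot: [[0.0, 0.996, 0.09], [0.0, 0.09, -0.996], [-1.0, 0.0, -0.0]]
ft_force: [0.2, 1.6, 1.4]
grip_width: 0.085
d tool [ 0.0009 -0.0011  0.1173] yaw rad 0.0009 deg 0.0 alt -3.1407 q6 78.6 tcp [0.4811 0.0659 0.0509] shk [-0.1993 -0.054   0.0509] t 45.5
```

View pics/s16.png

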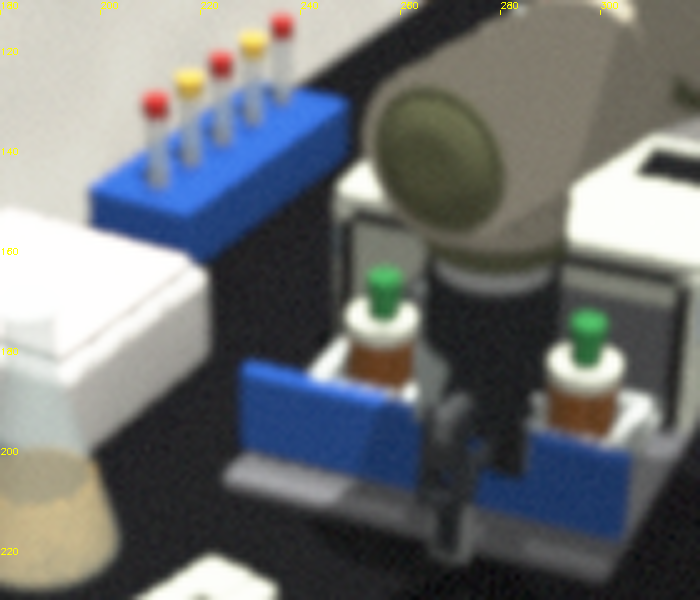

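```bash
python3 -m jog '[[1,0,-0.001,0.007,0],[1,0,-0.001,0.014,0],[1,0,-0.001,0.021,0],[1,0,-0.001,0.028,0],[1,0,-0.001,0.035,0],[1,0,-0.001,0.042,0],[1,0,-0.001,0.049,0],[1,0,-0.001,0.056,0],[1,0,-0.001,0.063,0],[1,0,-0.001,0.07,0],[1,0,-0.001,0.077,0],[1,0,-0.001,0.083,0],[1,0,-0.001,0.089,0],[1,0,-0.001,0.094,0],[1,0,-0.001,0.098,0],[1,0,-0.001,0.102,0],[1,0,-0.001,0.105,0],[1,0,-0.001,0.105,0]]'
python3 - <<'E'
from h import *
plan(W(-.082,-.055,.05),SX)
E
```

```text
time_s: 47.4
position: [0.4894, -0.0388, 0.0508]
tool_rot: [[-0.0, 0.996, 0.089], [-0.0, 0.089, -0.996], [-1.0, -0.0, 0.0]]
ft_force: [0.6, 0.1, 0.1]
grip_width: 0.0857
d tool [0.0008 0.0001 0.0123] yaw rad 0.0002 deg 0.0 alt -3.1414 q6 66.5 tcp [ 0.4894 -0.0388  0.0508] shk [-0.0943 -0.0551  0.0508] t 47.4
```

```bash
python3 -m jog '[[1,0,0,0.003,0],[1,0,0,0.006,0],[1,0,0,0.009,0],[1,0,0,0.012,0],[1,0,0,0.014,0],[1,0,0,0.016,0],[1,0,0,0.016,0]]'
python3 - <<'E'
from h import *
plan(W(-.082,-.055,.05),SX)
E
```

```text
time_s: 48.1
position: [0.491, -0.0548, 0.0509]
tool_rot: [[0.0, 0.996, 0.09], [-0.0, 0.09, -0.996], [-1.0, 0.0, 0.0]]
ft_force: [-0.6, 0.6, 0.2]
grip_width: 0.0852
d tool [ 0.0009 -0.0001 -0.0038] yaw rad 0.0003 deg 0.0 alt -3.1413 q6 64.8 tcp [ 0.491  -0.0548  0.0509] shk [-0.0782 -0.0549  0.0509] t 48.1
```

Run:
```python
from h import *
crop("side","s17",200,340,80,220,4.2)
crop("top","t17",250,420,110,260,4.4)
```

```text
(no output)
```

View pics/s17.png

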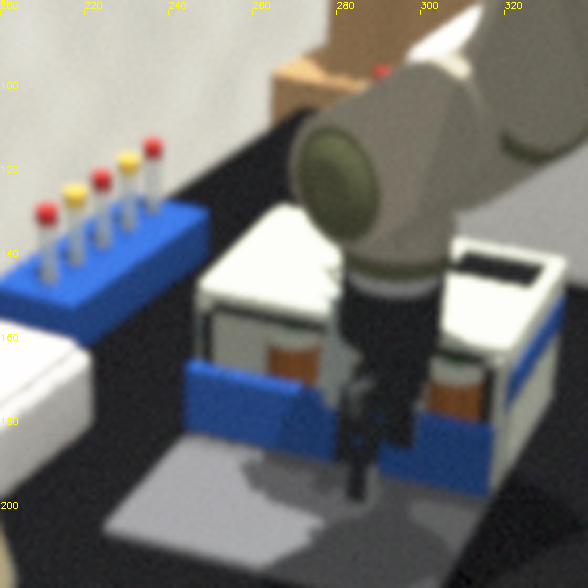

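View pics/t17.png

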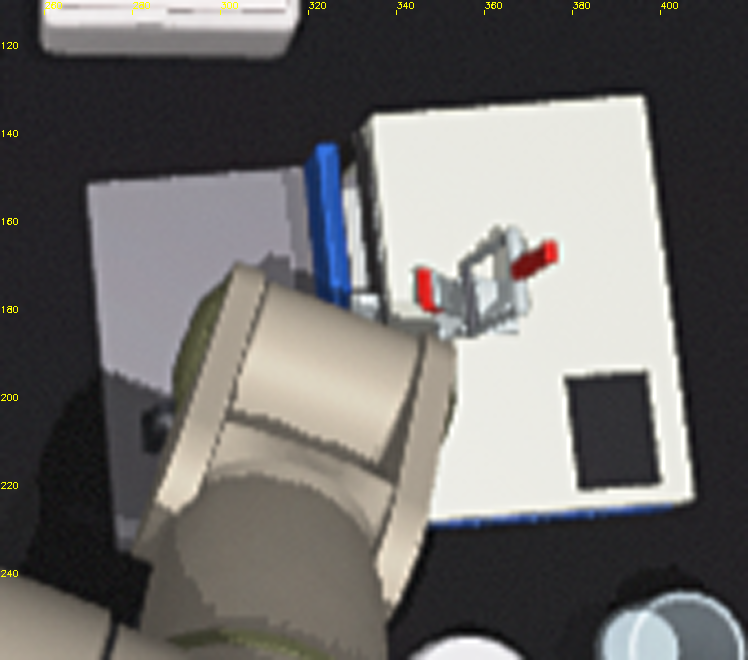

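Run:
```python
from h import *
for d in (.005,.01,.015,.02,.025,.03): print(d,proj("top",W(-.015-d,.125,.072)),proj("top",W(-.001-d,.125,.072)))
print(250+313/4.4,250+338/4.4)
```

```text
0.005 [322.8821 142.8891] [327.7815 142.5463]
0.01 [321.132  143.0115] [326.0319 142.6687]
0.015 [319.3817 143.134 ] [324.2821 142.7911]
0.02 [317.6312 143.2564] [322.5321 142.9136]
0.025 [315.8805 143.3789] [320.782 143.036]
0.03 [314.1296 143.5014] [319.0316 143.1585]
321.1363636363636 326.8181818181818
```

```bash
python3 -m jog '[[1,0,0,0.001,0],[1,0,0,0.002,0],[1,0,0,0.003,0],[1,0,0,0.003,0],[1,0,0,0.003,0]]'
```

```text
time_s: 48.7
position: [0.4912, -0.0572, 0.0509]
tool_rot: [[0.0, 0.996, 0.09], [0.0, 0.09, -0.996], [-1.0, 0.0, -0.0]]
ft_force: [1.6, 3.5, 1.8]
grip_width: 0.0856
```

Run:
```python
from h import *
for i in range(3):
  env.get_image("top"); print(env.observe()["ft_force"],S(env.observe()["position"]))
```

```text
[0.703  4.5121 0.8762] [-0.0758 -0.055   0.0509]
[1.0162 4.6725 0.7901] [-0.0758 -0.055   0.0509]
[1.2492 5.6297 1.2942] [-0.0758 -0.055   0.0509]
```

```bash
python3 -m jog '[[1,0,0,-0.015,0],[1,0,0,-0.05,0],[0.5,-0.03,0,-0.08,0],[0,-0.08,0,-0.1,-0.1],[-0.4,-0.13,0,-0.13,-0.25],[-0.4,-0.18,-0.03,-0.16,-0.4],[-0.4,-0.22,-0.06,-0.2,-0.55],[-0.4,-0.25,-0.1,-0.24,-0.7],[-0.4,-0.25,-0.12,-0.28,-0.85],[-0.4,-0.25,-0.12,-0.3,-1.0],[-0.4,-0.25,-0.12,-0.3,-1.15],[-0.4,-0.25,-0.12,-0.3,-1.3],[-0.4,-0.25,-0.12,-0.3,-1.45],[-0.4,-0.25,-0.12,-0.3,-1.571],[-0.4,-0.25,-0.12,-0.3,-1.571]]'
python3 - <<'E'
from h import *
plan(W(.05,0,.35),SX+90)
im=crop("side","s18",230,330,70,190,5);np.save("s18.npy",im)
im=crop("top","t18",290,420,120,240,5);np.save("t18.npy",im)
E
```

```text
time_s: 50.35
position: [0.3441, 0.2309, 0.3006]
tool_rot: [[-0.0, -0.091, 0.996], [-0.001, 0.996, 0.091], [-1.0, -0.001, -0.0]]
ft_force: [-0.0, 0.8, 1.2]
grip_width: 0.0254
d tool [-0.0492 -0.4262  0.175 ] yaw rad 0.0018 deg 0.1 alt -3.1398 q6 12.2 tcp [0.3441 0.2309 0.3006] shk [-0.3758 -0.1757  0.3006] t 50.4
```

View pics/s18.png

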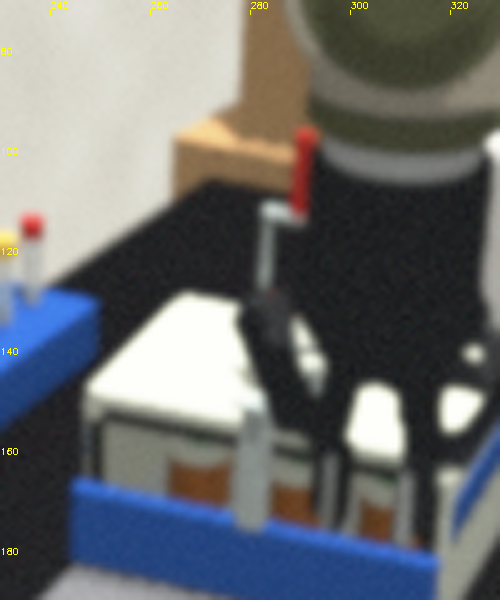

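View pics/t18.png

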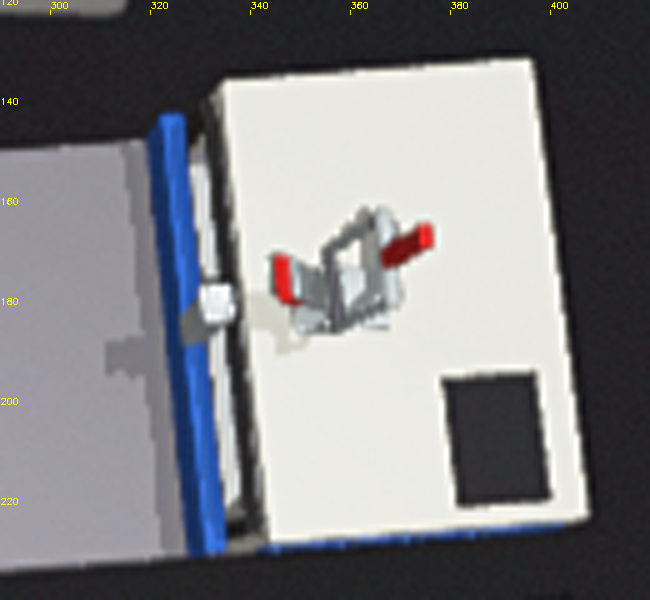

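Run:
```python
from h import *
from scipy.optimize import least_squares
def pin(a): return np.array([.0435+.02*np.cos(a)+.005*np.sin(a),.152+.02*np.sin(a)-.005*np.cos(a)])
def lp(a,th,r): p=pin(a); return W(p[0]-r*np.cos(th),0,p[1]+r*np.sin(th))
def lev(a,r,o): return W(.0435+r*np.cos(a)-o*np.sin(a),0,.152+r*np.sin(a)+o*np.cos(a))
def res(p):
    a,th=p
    return np.concatenate([proj("top",lev(a,.074,.0))-[346.8,175.8],proj("top",lp(a,th,.137))-[375.2,167.2],proj("side",lp(a,th,.139))-[291.4,96.0],proj("side",lp(a,th,.09))-[289.8,112.8]])
s=least_squares(res,[2,1.7]);print(s.x,s.x.sum(),s.fun)
for d in(.006,.008,.01,.012,.014): print(d,proj("top",W(-.015-d,.125,.072)),proj("top",W(-.015-d,-.125,.072)),proj("top",W(-.015-.005-d,0,.158)))
a,th=s.x
print("pin",pin(a))
for t in(1.7,1.5,1.2,.9,.6,.3,0,-.1): p=pin(a);print(t,p[0]-.12*np.cos(t),p[1]+.12*np.sin(t))
```

```text
[2.1382 1.6363] 3.7745153085090006 [ 0.1264  0.8912 -0.2003  0.8115  0.5668  0.6052  0.8289 -0.6529]
0.006 [322.5321 142.9136] [331.0887 230.8512] [330.6816 181.3161]
0.008 [321.8321 142.9625] [330.3685 230.9036] [329.916  181.3706]
0.01 [321.132  143.0115] [329.6481 230.956 ] [329.1504 181.4251]
0.012 [320.4319 143.0605] [328.9278 231.0084] [328.3847 181.4796]
0.014 [319.7318 143.1095] [328.2074 231.0607] [327.619  181.5341]
pin [0.037  0.1716]
1.7 0.05242804174169609 0.29055268043547655
1.5 0.028478238226108787 0.2912523015736669
1.2 -0.006516228110967699 0.2833975934972475
0.9 -0.03762649376624659 0.26555213233647834
0.6 -0.062073571362928265 0.2393099999885846
0.3 -0.07767367626883957 0.2070153279805411
0 -0.08303329757376686 0.17155290318118036
-0.1 -0.08243379740712996 0.15957289318356097
```

```bash
python3 -m jog '[[-0.2,-0.03,-0.03,0.01,0],[-0.2,-0.06,-0.07,0.03,0],[-0.2,-0.06,-0.12,0.05,0],[-0.2,-0.06,-0.17,0.07,0],[-0.2,-0.06,-0.22,0.09,0],[-0.2,-0.06,-0.27,0.11,0],[-0.2,-0.06,-0.32,0.13,0],[-0.2,-0.06,-0.37,0.15,0],[-0.2,-0.06,-0.4,0.165,0],[-0.2,-0.06,-0.42,0.175,0],[-0.2,-0.06,-0.4225,0.175,0],[-0.2,-0.06,-0.4225,0.175,0],[-0.2,-0.06,-0.4225,0.175,0],[-0.2,-0.06,-0.4225,0.175,0]]'
python3 - <<'E'
from h import *
plan(W(.0465,0,.289),SX+90)
im=crop("side","s19",230,350,40,160,5)
plan(W(.0465,0,.289),SX+90)
E
```

```text
time_s: 51.85
position: [0.5566, -0.1732, 0.3615]
tool_rot: [[0.001, -0.09, 0.996], [-0.0, 0.996, 0.09], [-1.0, -0.0, 0.001]]
ft_force: [-0.4, 1.3, 0.1]
grip_width: 0.0342
d tool [ 0.0725 -0.0009  0.0001] yaw rad 0.0012 deg 0.1 alt -3.1403 q6 -34.1 tcp [ 0.5566 -0.1732  0.3615] shk [ 0.0455 -0.0002  0.3615] t 51.9
d tool [ 0.0725 -0.0008  0.0001] yaw rad 0.0013 deg 0.1 alt -3.1403 q6 -34.1 tcp [ 0.5566 -0.1733  0.3615] shk [ 0.0456 -0.0001  0.3615] t 51.9
```

View pics/s19.png

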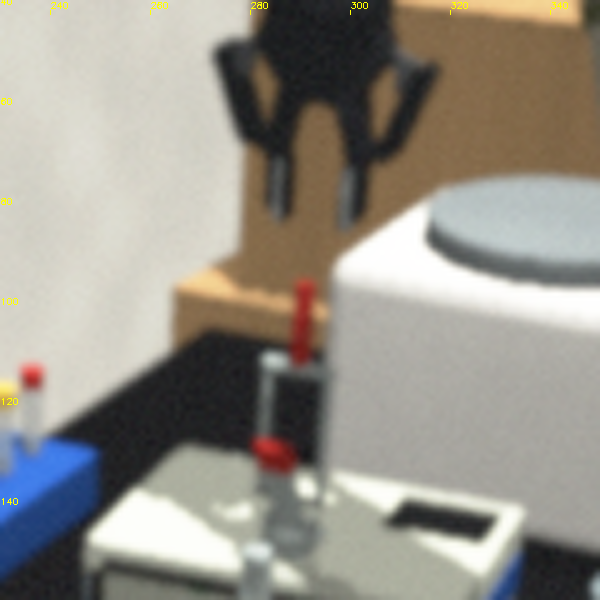

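Run:
```python
from h import *
p=env.observe()["position"]; R=env.observe()["tool_rot"]
for s in(-1,1): print(proj("side",p+np.array([0,0,-.014])+R[:,2]*s*.0215), proj("side",p+np.array([0,0,-.014])+R[:,2]*s*.017))
print(proj("side",W(.0465,0,.31)),proj("side",W(.0465,0,.265)))
print(proj("top",W(.0465,0,.31)))
```

```text
[299.5575  85.7174] [298.1264  85.5024]
[286.0082  83.6823] [287.4131  83.8933]
[292.0088  96.6429] [291.0902 110.6512]
[375.4783 167.8411]
```

```bash
python3 -m jog '[[-0.2,0,-0.001,0.0015,0],[-0.2,0.03,-0.001,0.0015,0],[-0.2,0.055,-0.001,0.0015,0],[-0.2,0.07,-0.001,0.0015,0],[-0.2,0.072,-0.001,0.0015,0],[-0.2,0.072,-0.001,0.0015,0]]'
python3 - <<'E'
from h import *
plan(W(.0465,0.0015,.289),SX+90)
im=crop("side","s20",230,350,40,160,5)
E
```

```text
time_s: 52.5
position: [0.5586, -0.1751, 0.2893]
tool_rot: [[0.0, -0.09, 0.996], [-0.0, 0.996, 0.09], [-1.0, -0.0, 0.0]]
ft_force: [-1.0, 0.1, 0.3]
grip_width: 0.0341
d tool [ 0.0003  0.0011 -0.0002] yaw rad 0.0009 deg 0.1 alt -3.1407 q6 -34.1 tcp [ 0.5586 -0.1751  0.2893] shk [0.0476 0.0017 0.2893] t 52.5
```

View pics/s20.png

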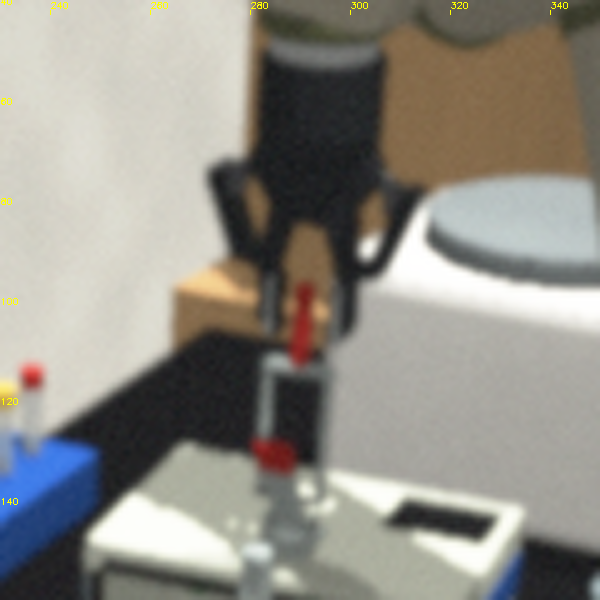

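```bash
python3 -m jog '[[-0.6,0,0,0,0],[-1,0,0,0,0],[-1,0,0,0,0],[-1,0,0,0,0],[-1,0,0.006,0,0],[-1,0,0.012,0,0],[-1,0,0.018,0,0],[-1,0.001,0.027,0,0],[-1,0.0026,0.0364,0,0],[-1,0.005,0.045,0,0],[-1,0.0079,0.0539,0,0],[-1,0.0079,0.0539,0,0]]' 20
python3 - <<'E'
from h import *
plan(W(-.0067,0.0015,.281),SX+90)
im=crop("side","s21",230,350,60,180,5)
E
```

```text
time_s: 53.75
position: [0.5543, -0.1211, 0.2812]
tool_rot: [[0.002, -0.091, 0.996], [-0.001, 0.996, 0.091], [-1.0, -0.001, 0.002]]
ft_force: [5.9, 0.3, 0.5]
grip_width: 0.0118
d tool [ 0.0002  0.0001 -0.0007] yaw rad 0.0017 deg 0.1 alt -3.1399 q6 -29.5 tcp [ 0.5543 -0.1211  0.2812] shk [-0.0066  0.0022  0.2812] t 53.8
```

View pics/s21.png

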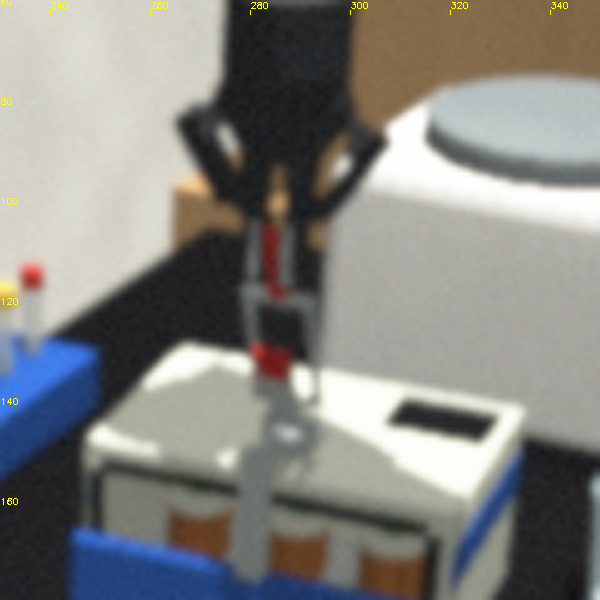

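```bash
python3 -m jog '[[-1,0.004,0.008,0.001,0],[-1,0.008,0.0165,0.001,0],[-1,0.013,0.024,0.001,0],[-1,0.018,0.0316,0.001,0],[-1,0.024,0.0385,0.001,0],[-1,0.0305,0.0451,0.001,0],[-1,0.0375,0.051,0.001,0],[-1,0.0448,0.0565,0.001,0],[-1,0.053,0.061,0.001,0],[-1,0.0606,0.0656,0.001,0],[-1,0.069,0.069,0.001,0],[-1,0.0776,0.0723,0.001,0],[-1,0.086,0.0745,0.001,0],[-1,0.0955,0.0764,0.001,0],[-1,0.0955,0.0764,0.001,0]]' 20
python3 - <<'E'
from h import *
plan(W(-.0067,0.0015,.281),SX+90)
im=crop("side","s22",230,350,60,200,4.2)
E
```

```text
time_s: 55.3
position: [0.5476, -0.0452, 0.184]
tool_rot: [[-0.002, -0.09, 0.996], [0.001, 0.996, 0.09], [-1.0, 0.001, -0.002]]
ft_force: [3.0, 2.3, 0.9]
grip_width: 0.0116
d tool [-0.0971 -0.076  -0.001 ] yaw rad 0.0008 deg 0.0 alt -3.1408 q6 -22.2 tcp [ 0.5476 -0.0452  0.184 ] shk [-0.0828  0.0022  0.184 ] t 55.3
```

View pics/s22.png

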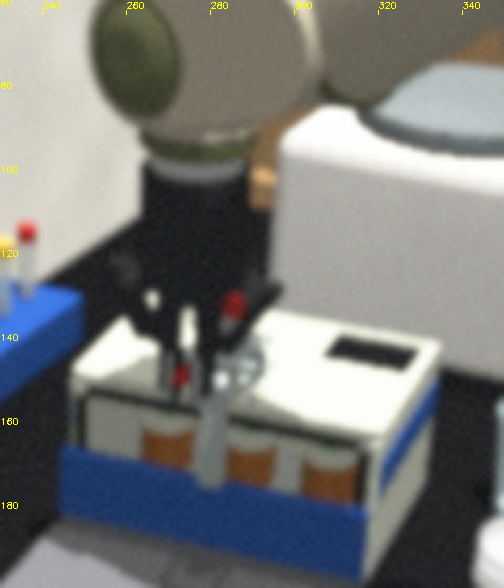

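```bash
python3 -m jog '[[-1,0.009,0.001,0,0],[-1,0.018,0.0014,0,0],[-1,0.026,0.001,0,0],[-1,0.034,0,0,0],[-1,0.042,-0.001,0,0],[-1,0.042,-0.001,0,0],[-0.5,0.042,-0.001,0,0],[-0.2,0.042,-0.001,0,0],[-0.2,0.042,-0.001,0,0],[-0.2,0.0,0.001,0,0],[-0.2,-0.04,0.0,0,0],[-0.2,-0.08,0.05,0,0],[-0.2,-0.08,0.1,0,0],[-0.2,-0.08,0.1,0,0],[-0.2,-0.08,0.1,0,0]]' 20
python3 - <<'E'
from h import *
plan(W(-.0067,0.0015,.281),SX+90)
im=crop("side","s23",230,350,60,200,4.2)
im=crop("top","t23",290,420,120,240,5)
E
```

```text
time_s: 56.85
position: [0.5385, 0.0556, 0.2658]
tool_rot: [[0.001, -0.093, 0.996], [-0.0, 0.996, 0.093], [-1.0, -0.0, 0.001]]
ft_force: [0.6, 0.0, 0.9]
grip_width: 0.0341
d tool [-0.0151 -0.1772 -0.0013] yaw rad 0.0035 deg 0.2 alt -3.1381 q6 -12.0 tcp [0.5385 0.0556 0.2658] shk [-0.1839  0.0022  0.2658] t 56.9
```

View pics/s23.png

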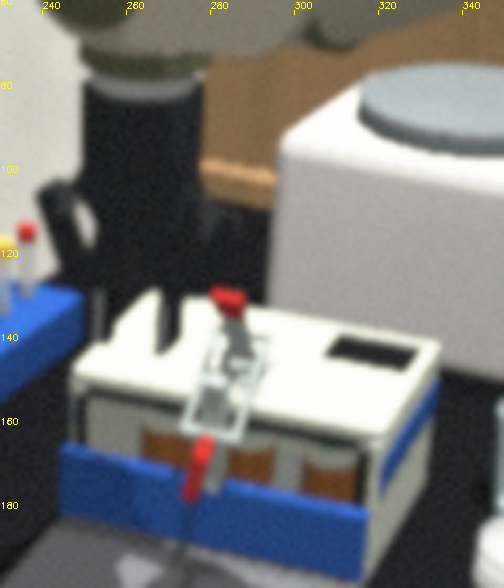

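View pics/t23.png

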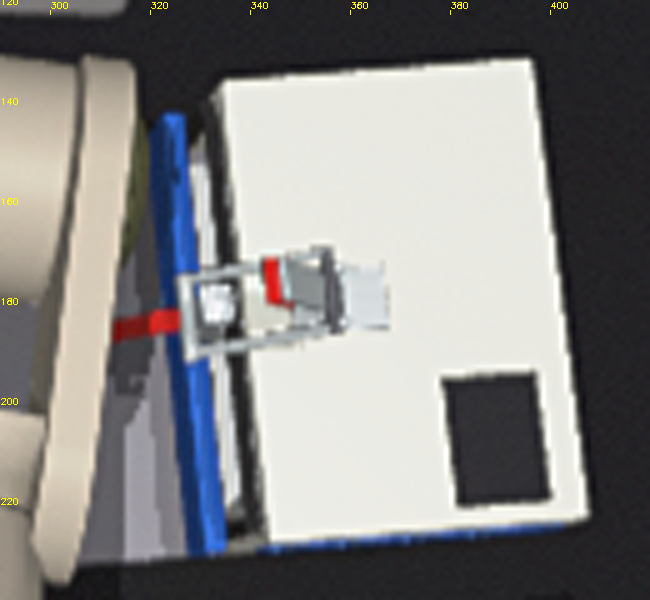

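```bash
python3 -m jog '[[-1,0,-0.03,0,0],[-1,0.02,-0.06,0,0],[-1,0.03,-0.09,0,0],[-1,0.04,-0.12,0,0],[-1,0.047,-0.135,-0.0005,0],[-1,0.047,-0.139,-0.0005,0],[-1,0.047,-0.139,-0.0005,0],[-1,0.047,-0.139,-0.0005,0],[-1,0.047,-0.139,-0.0005,0]]' 80
python3 - <<'E'
from h import *
plan(W(.0245,0.0015,.231),SX+90)
im=crop("side","s24",230,350,60,200,4.2)
E
```

```text
time_s: 57.85
position: [0.5509, -0.0833, 0.2189]
tool_rot: [[0.001, -0.091, 0.996], [-0.0, 0.996, 0.091], [-1.0, -0.0, 0.001]]
ft_force: [0.7, 0.3, -0.3]
grip_width: 0.0002
d tool [-0.0121 -0.069  -0.0008] yaw rad 0.0020 deg 0.1 alt -3.1396 q6 -26.0 tcp [ 0.5509 -0.0833  0.2189] shk [-0.0445  0.0022  0.2189] t 57.9
```

View pics/s24.png

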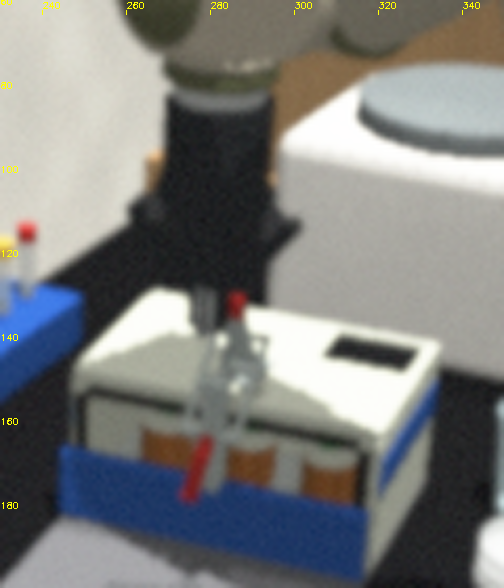

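```bash
python3 -m jog '[[-1,0,-0.01,-0.0005,0],[-1,0,-0.02,-0.0005,0],[-1,0,-0.0285,-0.0005,0],[-1,-0.002,-0.035,-0.0005,0],[-1,-0.004,-0.042,-0.0005,0],[-1,-0.006,-0.0485,-0.0005,0],[-1,-0.008,-0.055,-0.0005,0],[-1,-0.01,-0.062,-0.0005,0],[-1,-0.012,-0.069,-0.0005,0],[-1,-0.012,-0.075,-0.0005,0],[-1,-0.012,-0.081,-0.0005,0],[-1,-0.012,-0.0867,-0.0005,0],[-1,-0.012,-0.0867,-0.0005,0]]' 80
python3 - <<'E'
from h import *
plan(W(.0609,0.0015,.225),SX+90)
im=crop("side","s25",230,350,60,200,4.2)
E
```

```text
time_s: 59.2
position: [0.5581, -0.1713, 0.23]
tool_rot: [[-0.001, -0.089, 0.996], [0.0, 0.996, 0.089], [-1.0, 0.0, -0.001]]
ft_force: [-0.9, 2.4, -0.9]
grip_width: 0.0003
d tool [ 0.005  -0.0171  0.    ] yaw rad 0.0001 deg 0.0 alt -3.1415 q6 -33.8 tcp [ 0.5581 -0.1713  0.23  ] shk [0.0438 0.0015 0.23  ] t 59.2
```

View pics/s25.png

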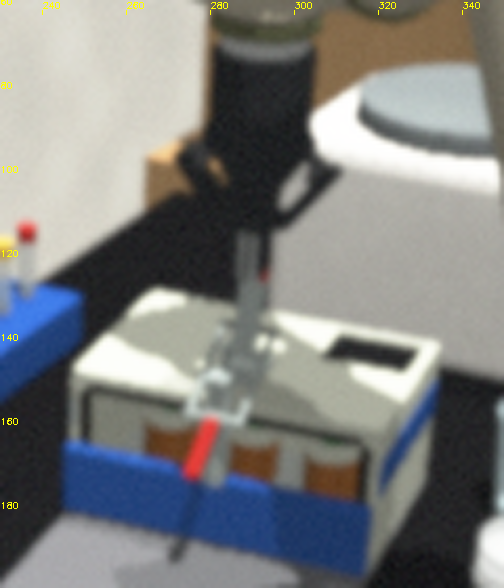

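```bash
python3 -m jog '[[-1,0.002,-0.008,0,0],[-1,0.005,-0.0171,0,0],[-1,0.0095,-0.0259,0,0],[-1,0.013,-0.03,0,0],[-1,0.016,-0.0332,0,0],[-1,0.02,-0.037,0,0],[-1,0.0233,-0.04,0,0],[-1,0.027,-0.043,0,0],[-1,0.0313,-0.0455,0,0],[-1,0.0313,-0.0455,0,0]]' 80
python3 - <<'E'
from h import *
plan(W(.0975,0.0015,.174),SX+90)
im=crop("side","s26",230,350,60,200,4.2)
E
```

```text
time_s: 60.25
position: [0.562, -0.2163, 0.1982]
tool_rot: [[-0.001, -0.089, 0.996], [0.001, 0.996, 0.089], [-1.0, 0.001, -0.001]]
ft_force: [0.4, -0.3, 0.2]
grip_width: -0.0002
d tool [ 0.0242 -0.0085  0.0002] yaw rad 0.0002 deg 0.0 alt -3.1414 q6 -37.4 tcp [ 0.562  -0.2163  0.1982] shk [0.089  0.0014 0.1982] t 60.2
```

View pics/s26.png

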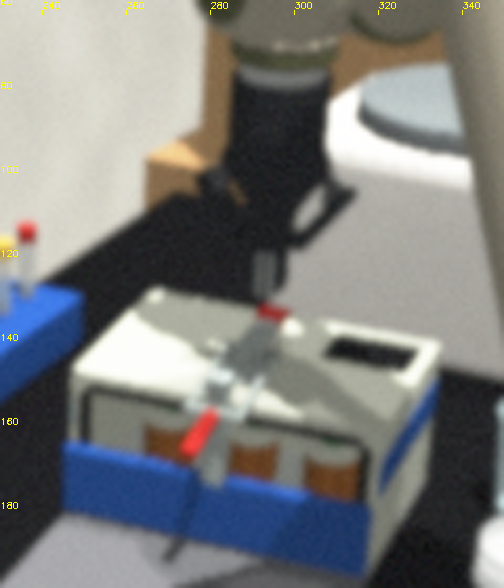

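```bash
python3 -m jog '[[-1,0.005,-0.002,0,0],[-1,0.01,-0.004,0,0],[-1,0.014,-0.006,0,0],[-1,0.018,-0.0075,0,0],[-1,0.022,-0.0085,0,0],[-1,0.025,-0.009,0,0],[-1,0.025,-0.009,0,0]]' 80
python3 - <<'E'
from h import *
plan(W(.0975,0.0015,.174),SX+90)
im=crop("side","s27",230,350,60,200,4.2)
E
```

```text
time_s: 61.0
position: [0.563, -0.225, 0.1742]
tool_rot: [[0.0, -0.09, 0.996], [-0.0, 0.996, 0.09], [-1.0, -0.0, 0.0]]
ft_force: [0.5, -0.4, 0.5]
grip_width: -0.0
d tool [ 0.0002  0.0002 -0.0001] yaw rad 0.0007 deg 0.0 alt -3.1409 q6 -38.1 tcp [ 0.563  -0.225   0.1742] shk [0.0977 0.0016 0.1742] t 61.0
```

View pics/s27.png

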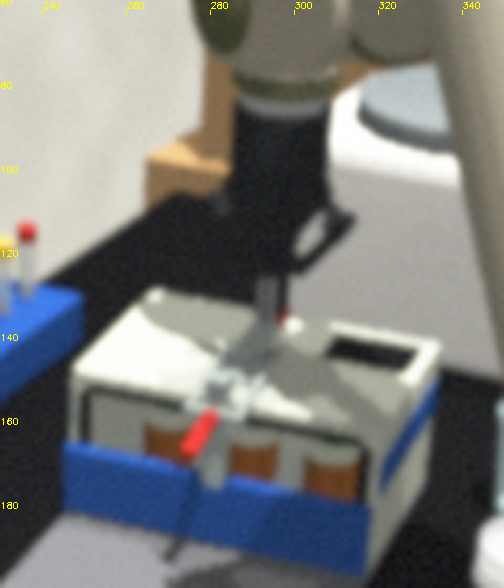

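```bash
python3 -m jog '[[-1,0.001,-0.004,0,0],[-1,0.002,-0.008,0,0],[-1,0.003,-0.008,0,0],[-1,0.003,-0.008,0,0]]' 80
```

```text
time_s: 61.45
position: [0.5643, -0.2316, 0.1738]
tool_rot: [[0.003, -0.091, 0.996], [0.001, 0.996, 0.091], [-1.0, 0.001, 0.003]]
ft_force: [-2.6, 10.0, 18.1]
grip_width: -0.0001
```

```bash
python3 -m jog '[[-1,0.001,0,0,0],[-1,0,0,0,0],[-1,-0.03,0,0,0],[-1,-0.08,0,0,0],[-1,-0.13,0,0,0],[-1,-0.16,0.04,0,0],[-1,-0.16,0.09,-0.04,0],[-1,-0.16,0.14,-0.08,0],[-1,-0.16,0.19,-0.12,0],[-1,-0.16,0.24,-0.16,0],[-1,-0.16,0.29,-0.2,0],[-1,-0.16,0.34,-0.2,0],[-1,-0.16,0.39,-0.2,0],[-1,-0.16,0.4,-0.2,0],[-1,-0.16,0.4,-0.2,0]]'
python3 - <<'E'
from h import *
im=crop("side","s28",230,350,100,200,6)
im2=crop("top","t28",290,420,120,240,5)
crop("top","t28f",90,420,100,270,2.4,im2)
for d in(0,.001,.005,.01): print(d,proj("top",W(-.015-d,.125,.072)),proj("top",W(-.015-d,-.125,.072)))
for a in(0,.1,.25): print(a,proj("side",W(.0435+.07*np.cos(a)-.004*np.sin(a),0,.152+.07*np.sin(a)+.004*np.cos(a))))
E
```

```text
time_s: 62.95
position: [0.3269, 0.15, 0.3315]
tool_rot: [[0.001, -0.093, 0.996], [0.001, 0.996, 0.093], [-1.0, 0.001, 0.001]]
ft_force: [0.2, -0.4, 0.6]
grip_width: 0.0001
0 [324.6321 142.7667] [333.2494 230.6941]
0.001 [324.2821 142.7911] [332.8893 230.7203]
0.005 [322.8821 142.8891] [331.4489 230.8251]
0.01 [321.132  143.0115] [329.6481 230.956 ]
0 [295.6754 135.1216]
0.1 [295.7441 133.2774]
0.25 [295.7178 130.6952]
```

View pics/s28.png

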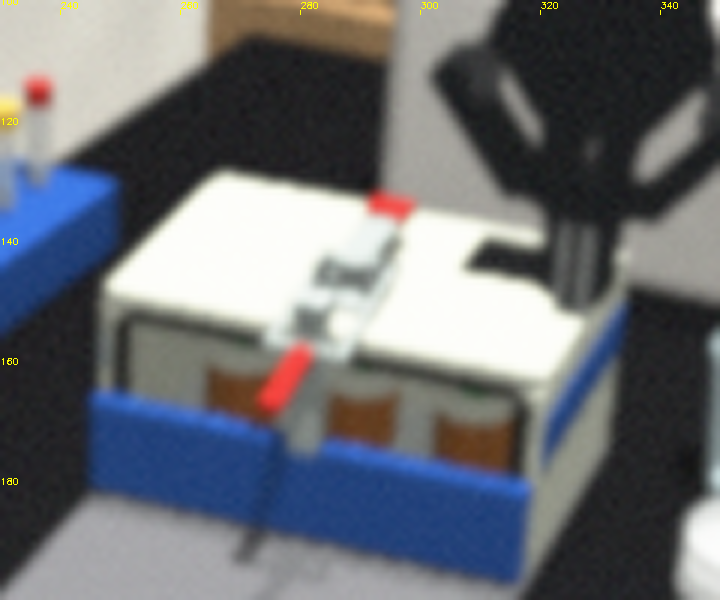

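View pics/t28.png

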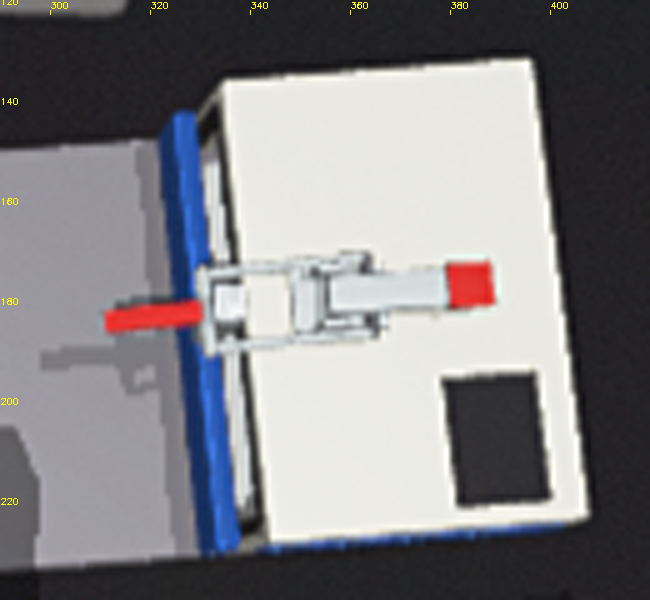

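View pics/t28f.png

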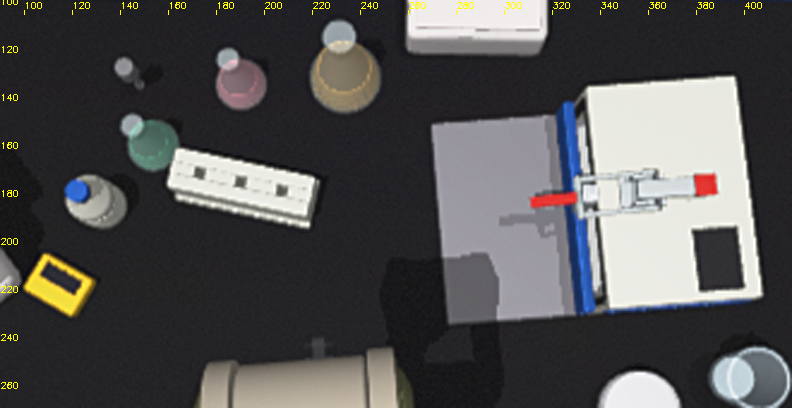

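Run:
```python
from h import *
from scipy.optimize import brentq
def redge(im,rows):
    out=[]
    for v in rows:
        r=im[v].astype(float); b=r[:,2]-r[:,0]  # blue minus red
        seg=b[260:345]; k=np.argmax(seg)+260
        mx=np.median(np.sort(seg)[-4:])
        j=k
        while b[j]>mx/2: j+=1
        out.append(j-1+(b[j-1]-mx/2)/(b[j-1]-b[j]))
    return np.array(out)
def drow(v,u):
    # find d,y with proj = (u,v)
    P=S(at_z("top",u,v,.072)); return -P[0]-.001,P[1]
im4=np.load("im_top4.npy"); im18=np.load("t18.npy"); now=env.get_image("top")
for n,im in(("d.15",im4),("pushed",im18),("now",now)):
    rows=list(range(150,170,3))+list(range(192,212,3))
    e=redge(im,rows); ds=[drow(v,u)[0] for v,u in zip(rows,e)]
    print(n,np.round(ds,4),np.median(ds))
```

```text
d.15 [0.1514 0.1516 0.1512 0.1516 0.1517 0.1517 0.1512 0.1502 0.1512 0.1515
 0.1509 0.1508 0.1511 0.1512] 0.15124701178712263
pushed [0.0101 0.0099 0.0099 0.0101 0.0103 0.0098 0.0098 0.0093 0.0094 0.0096
 0.0098 0.0093 0.0094 0.0094] 0.009790150544579004
now [0.0025 0.0029 0.0033 0.0028 0.0031 0.0032 0.0028 0.0024 0.0028 0.0022
 0.0026 0.0028 0.0021 0.0025] 0.002769948848653005
```

Run:
```python
from h import *
im0=np.load("im_side0.npy");n=env.get_image("side")
crop("side","s29",60,380,80,340,2,n)
print(env.observe()["time_s"],env.observe()["ft_force"])
```

```text
63.15 [0.034  0.8715 0.3473]
```

View pics/s29.png

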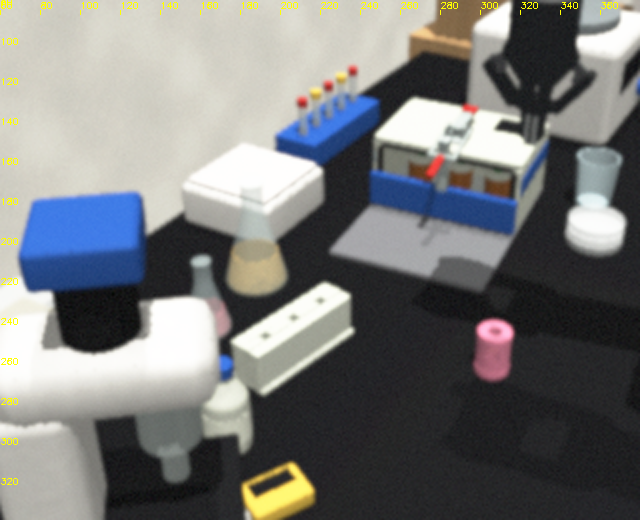

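The picture shows the tray shut with the loop over the keeper (430,165), the lever flat (468,110), the empty stand, and the pink vial (492,350) and the flasks undisturbed. Handing in.

Run:
```python
from rig import env
print(env.close_job())
```

```text
the job is handed in; nothing more can be done
None
```

The job is done and handed in at about 63 s. All three amber vials were on the bench. I pulled the tray fully out, stood one vial in each pocket and pushed a green swab into each. Then I slid the tray in, hooked the loop over the keeper and pressed the lever flat.

What the last checks showed:
- **Swabs:** each push ended on a stop at 17 to 24 N. The cap tops were within about 1 mm of their fully home height in the side picture.
- **Tray:** the image puts it at about 0.0016 m out, after correcting for a bias of about 1 mm. Before latching it stood at about 0.0086 m.
- **Lever:** the fingertips met the pad at 0.160 m with 18 N, which is its flat height. The side picture gives an angle of about 0.03 rad.
- **Other things:** the pink look-alike, flasks, reagent bottle, dishes, beaker and timer look unmoved in the last pictures. That was judged by eye, and I did not measure how far each one was from its starting place.

No check failed. The camera and arm disagreed by 1 to 2 mm throughout, within the stated calibration.

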